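# Sort the repair tools into their trays

### The job

The phone repair is over: sort the tools on the mat into the three trays. Lay one screwdriver in each lane of the wide two-lane tray and the tweezers in the narrow tray, each lying flat and lengthwise, and stand one red suction lifter upright in each bay of the two-bay tray. Leave the brush where it lies.

Things in the scene. Friction and masses are not known exactly. Their poses are not given: they have to be found in the camera images.
- driver_long_center (a point): The longer screwdriver: fat red and yellow handle, thin steel blade, lying on the mat, 118 mm long, handle 17 mm thick. This point is the middle of its length, 8.5 mm above its underside. Own y runs along it towards the handle end, z is up: the handle reaches from y = -15 to +59 mm (grip it across, about y = +20 mm), the blade from -15 to -59 mm. It starts with the handle pointing away from the robot.
- driver_short_center (a point): The shorter screwdriver: slim red barrel with white ends, thin steel blade, lying on the mat, 102 mm long, handle 13 mm thick. This point is the middle of its length, 6.5 mm above its underside. Own y runs along it towards the handle end, z is up: the handle reaches from y = -6 to +51 mm (grip it across, about y = +20 mm), the blade from -6 to -51 mm. It starts with the handle pointing away from the robot.
- tweezers_center (a point): The steel tweezers, lying on the mat with both legs side by side, 115 mm long, 16 mm wide over both legs, 10 mm high, rigid. This point is their middle, 5 mm above the underside. Own y runs along them, x across both legs, z is up. Grip across both legs at the middle.
- lifter_1_center (a point): One of two alike red suction lifters, standing on the mat: round cup 43 mm across and 11 mm high, above it a stem 20 mm thick from 11 to 22 mm height, then a thin wire ring up to 37 mm. This point is on its axis, 18.5 mm above its underside; z is up. Grip the stem from above, fingertips about 15 mm above the underside (lower down they press on the cup), the ring between the fingers (it gives no resistance).
- lifter_2_center (a point): One of two alike red suction lifters, standing on the mat: round cup 43 mm across and 11 mm high, above it a stem 20 mm thick from 11 to 22 mm height, then a thin wire ring up to 37 mm. This point is on its axis, 18.5 mm above its underside; z is up. Grip the stem from above, fingertips about 15 mm above the underside (lower down they press on the cup), the ring between the fingers (it gives no resistance).
- driver_tray: White plastic tray with a grey rim, fixed in place, 146 x 110 mm outside, floor 3 mm thick, low rim 3 mm wide that stands 5 mm above the floor (8 mm in all). Origin: middle of its underside; own x along its long side, z up. The widest of the three: a flat rib 20 mm wide, as high as the rim, runs lengthwise and leaves two long lanes, each 140 mm long (along x) and 42 mm wide, centred at y = +31 and -31 mm. One screwdriver belongs in each lane, lying along it, either way round.
- cup_tray: White plastic tray with a grey rim, fixed in place, 141 x 72 mm outside, floor 3 mm thick, low rim 3 mm wide that stands 5 mm above the floor (8 mm in all). Origin: middle of its underside; own x along its long side, z up. A thin crosswise wall 3 mm thick, as high as the rim, leaves two square bays 66 x 66 mm, centred at x = +34.5 and -34.5 mm, y = 0. One suction lifter belongs in each bay.
- tweezer_tray: White plastic tray with a grey rim, fixed in place, 146 x 48 mm outside, floor 3 mm thick, low rim 3 mm wide that stands 5 mm above the floor (8 mm in all). Origin: middle of its underside; own x along its long side, z up. The narrowest: a single undivided lane 140 mm long (along x) and 42 mm wide, centred on the origin. The tweezers belong here, lying along it, either way round.
- brush_center (a point): A slender black and wood-coloured brush, 134 mm long, 10 mm thick, lying among the tools on the mat; stays where it is. This point is its middle, 5 mm above its underside; own y runs along it.

How it is judged:
By the outcome, as a careful person would: the job done as asked, in the order asked, and still so for the second after the job is handed in, with the robot touching nothing.
It also fails if it takes over 102 s, if anything falls off the work surface, if the arm or the gripper's body presses on something with over 40 N, if the wrist force passes 120 N, or if a joint passes its speed limit or range.

### The arm

A 6-joint arm with a two-finger parallel gripper is mounted at the origin on a cart in front of the work surface, level with it; the furniture and walls round the work are solid. World frame = base frame: x ahead of the robot, y to its left, z up, the work surface at z = 0. Lengths are in m, angles in rad, forces in N, time in s.
With the tool pointing down it reaches from about 0.3 to 0.775 m from the base axis. Payload 14.6 kg.
Tool frame: the origin (TCP) lies on the front face of the gripper's body, between the roots of the fingers; the fingertips stand 97 mm ahead of it and the grasp point (between the pads) lies 78 mm ahead of it; z points along the fingers, x is the direction in which the jaws open and shut, and the axes are right-handed (so a half turn about z gives the same grasp; the last joint's range is limited). The gripper opens to 94 mm and grips with 3 to 60 N. Pads are 16 mm wide; open, the fingers measure 119 mm over their backs; the gripper's body (75 mm by 177 mm) begins 78 mm behind the grasp point.
Start: joints at [1.14, 0.3, 1.521, -0, 1.321, -0.067], TCP at [0.196, 0.514, 0.303] pointing down, gripper open.
Joint ranges: [-3.03, 3.03], [-0.79, 2.21], [0.23, 2.52], [-1.04, 4.18], [0, 3.07], [-2.55, 2.55]. Speed limits (rad/s): [2.22, 2.22, 2.57, 3.14, 3.14, 3.14].

### API

Orientations are given as [roll, pitch, yaw] about the fixed x, y, z axes, in that order (R = Rz(yaw) Ry(pitch) Rx(roll)).
In Python, from station import sensors, camera, ctrl gives the robot as it stands.
- The arm moves only by the tool move_arm, never from a script. Its argument "rows" is text: rows parted by semicolons, each of 6 numbers parted by spaces: the shift along the tool's x, y, z in mm, then the turn, a rotation vector about the tool's x, y, z in rad. In form: x y z wx wy wz; .... A call has 1 to 20 rows; each row shifts and turns the pose as measured when the row begins, along the tool's axes as they then stand; what a row does not reach is not made up. A row lasts 1/8 s, in which the tool goes at most 62.5 mm and 10.7 degrees, less where a joint would pass 70% of its speed; a pose out of reach is approached as far as the arm can. A call with a gripper value outside its range is refused whole. "grip" is the opening, from -1 (shut) to 1 (fully open), set as the call begins (left out, the last holds). The fingers move at their own pace and stop on an object; "newtons" is the grip in N (left out, the last holds). Time passes only in rows, so rows that do not move let the fingers close. It gives the time, the measured TCP pose, the force and the opening at its end, in the units of the state.
- sensors.get_obs(): the state, without advancing time (a new reading comes with each control period).
- camera(name): name is "scene" or "top" or "wrist"; returns a dict with "color" (400x640x3 uint8, blue, green, red), "z_map" (400x640 float32, m along the optical axis (not along the pixel's ray), 0 where there is no reading), "mtx" (3x3 intrinsics, pixels), "distortion" ([k1, k2, p1, p2, k3] as OpenCV has them; the pictures are not rectified), "position" and "attitude" of the camera in the world; the wrist camera has in their place "hand_eye" (4x4, takes a point from camera to tool coordinates, whose origin is the TCP and whose axes are the tool frame's). Camera axes: x right, y down, z forward; pixel columns grow to the right and rows downward; lengths in m; the calibration is good to about 2 mm. A picture is of the moment at which its call begins: read the wrist's pose just before it.
- ctrl.hand_in(): hands the job in, once; it reports no verdict.
The state is a dict: "time_s": time; "qpos": joint angles; "joint_vel": joint speeds; "tau": joint torques, N m; "ee_pos": TCP position; "eef_rot": TCP orientation; "force": force on the tool from outside, world axes, zero at the start; "moment": the same for the moment, N m; "grip_width": finger opening in m.
Only numpy, scipy, OpenCV 4.12 (cv2) and the standard library are available. Lean on these libraries where they do the work, as an engineer would, in place of code of your own. Each camera call takes 0.05 s, during which the arm holds its last target.

## Working session

There is one attempt and no reset: what is moved stays moved. The work goes in short steps, Python scripts to look and compute and a tool call to move; the robot and the scene stay as the last step left them, time stands still between calls to the robot, and variables do not carry over. Pictures are saved under pics/ and viewed, and the job is handed in when it is done.

Besides the shell and the picture viewer there is one more tool, called after ">>>" by a JSON object that holds its "op" and its "data". move_arm: Moves the arm, as the interface text tells. Its arguments: {"type":"object","properties":{"rows":{"type":"string"},"grip":{"type":"number"},"newtons":{"type":"number"}},"required":["rows"]}

```bash
mkdir -p pics; ls
python3 - <<'E'
from station import sensors, camera, ctrl
import cv2, numpy as np, pickle
print(sensors.get_obs())
for n in ("top","scene"):
    c=camera(n); cv2.imwrite(f"pics/{n}0.png",c["color"]); pickle.dump(c,open(f"{n}0.pkl","wb"))
    print(n,c["mtx"],c["distortion"],c["position"],c["attitude"])
E
```

```text
pics
{'time_s': 0.0, 'qpos': array([ 1.14041262e+00,  3.00443105e-01,  1.52156075e+00, -2.34102982e-05,
        1.32069931e+00, -6.66008066e-02]), 'joint_vel': array([-6.25168801e-05, -1.24491100e-03,  2.14886760e-04,  2.99866054e-04,
        1.28275574e-03, -7.25225092e-04]), 'tau': array([ 1.56479786e-03, -5.31807089e+01, -3.52749074e+01,  7.09227752e-02,
        2.42579577e-02, -6.85188456e-05]), 'ee_pos': array([0.19564223, 0.51387055, 0.30211023]), 'eef_rot': array([-3.14154137e+00,  1.10955510e-03,  1.20701926e+00]), 'force': array([-0.449724  , -0.24595036,  0.14946333]), 'moment': array([0.07078904, 0.04902746, 0.04613415]), 'grip_width': 0.09387231795387532}
top [[419.7843746    0.         320.01321637]
 [  0.         419.7843746  208.59254873]
 [  0.           0.           1.        ]] [-0.05545701  0.          0.          0.          0.        ] [0.37538958 0.07931259 0.9650633 ] [-2.9598888  -0.00597656 -1.54539047]
scene [[413.38608401   0.         320.16861257]
 [  0.         413.38608401 198.28504267]
 [  0.           0.           1.        ]] [0.02067193 0.         0.         0.         0.        ] [ 0.20526383 -0.29873227  0.7250844 ] [-2.5036927   0.01507265 -0.70374232]
```

View pics/top0.png

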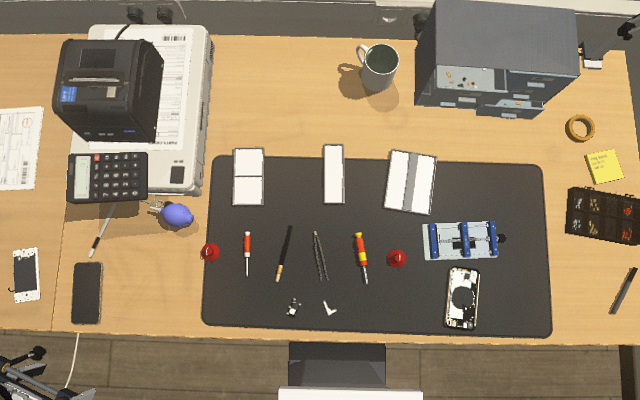

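View pics/scene0.png

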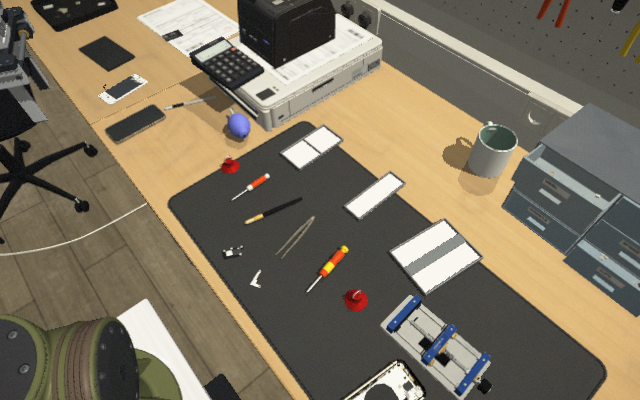

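```bash
cat > h.py <<'E'
import cv2, numpy as np, pickle
from scipy.spatial.transform import Rotation as R
def px2w(c,uv,h,pose=None):
    uv=np.array(uv,float).reshape(-1,1,2)
    n=cv2.undistortPoints(uv,c["mtx"],c["distortion"]).reshape(-1,2)
    d=np.c_[n,np.ones(len(n))]
    if pose is None: Rm=R.from_euler('xyz',c["attitude"]).as_matrix(); p=np.array(c["position"])
    else: Rm,p=pose
    d=d@Rm.T
    return p+d*((h-p[2])/d[:,2])[:,None]
def cloud(c,pose=None):
    H,W=c["z_map"].shape
    u,v=np.meshgrid(np.arange(W),np.arange(H))
    n=cv2.undistortPoints(np.stack([u,v],-1).reshape(-1,1,2).astype(float),c["mtx"],c["distortion"]).reshape(-1,2)
    z=c["z_map"].reshape(-1,1)
    P=np.c_[n,np.ones(len(n))]*z
    if pose is None: Rm=R.from_euler('xyz',c["attitude"]).as_matrix(); p=np.array(c["position"])
    else: Rm,p=pose
    return (P@Rm.T+p).reshape(H,W,3)
E
python3 - <<'E'
from h import *
c=pickle.load(open("top0.pkl","rb"))
cl=cloud(c)
for n,(u,v) in dict(mat=(300,300),mat2=(450,190),lift1=(210,252),lift2=(397,258),long=(361,248),short=(247,247),brush=(287,245),tw=(318,255),fix=(465,240),phone=(460,310)).items(): print(n,cl[v,u].round(4))
im=c["color"][130:350,190:510]; cv2.imwrite("pics/top0z.png",cv2.resize(im,None,fx=2.5,fy=2.5,interpolation=cv2.INTER_CUBIC))
E
```

```text
mat [ 3.423e-01  1.178e-01 -2.000e-04]
mat2 [ 6.058e-01 -2.293e-01  2.000e-04]
lift1 [0.4427 0.3215 0.0271]
lift2 [ 0.4406 -0.0973  0.0229]
long [ 0.4619 -0.0172  0.0133]
short [0.4572 0.2411 0.0156]
brush [0.4647 0.1511 0.0103]
tw [0.4443 0.0799 0.0032]
fix [ 0.4836 -0.2494  0.033 ]
phone [ 0.328  -0.2438  0.0023]
```

View pics/top0z.png

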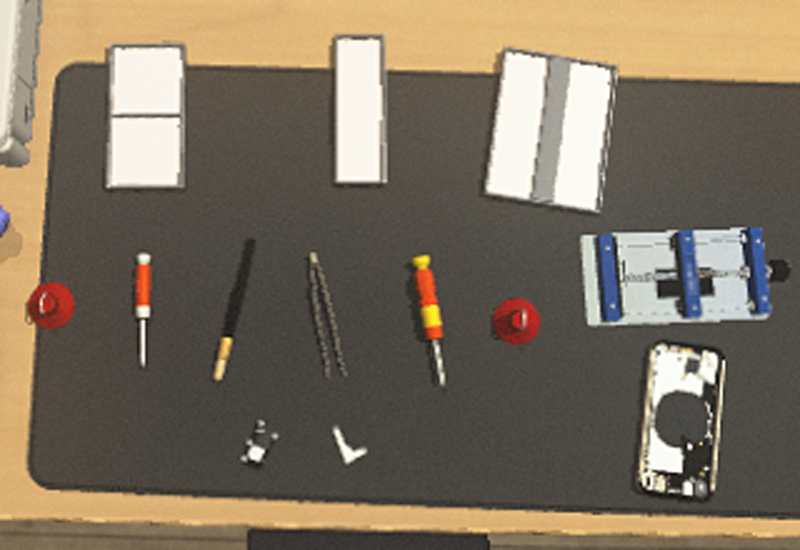

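```bash
cat > seg.py <<'E'
from h import *
def seg(c,lo,hi,roi,h,pred=None):
    pass
def rect(c,mask,h):
    m=np.argwhere(mask)[:,::-1]
    w=px2w(c,m,h)[:,:2]
    r=cv2.minAreaRect((w*1000).astype(np.float32))
    return w.mean(0),r,len(m)
E
python3 - <<'E'
from seg import *
c=pickle.load(open("top0.pkl","rb"))
im=c["color"].astype(int); cl=cloud(c); H,W=im.shape[:2]
hsv=cv2.cvtColor(c["color"],cv2.COLOR_BGR2HSV).astype(int)
v=hsv[...,2];s=hsv[...,1]
def roi(u0,v0,u1,v1):
    m=np.zeros((H,W),bool); m[v0:v1,u0:u1]=1; return m
def big(m):
    n,l,st,_=cv2.connectedComponentsWithStats(m.astype(np.uint8),connectivity=8)
    return l==1+np.argmax(st[1:,4])
# trays
for n,r in dict(cup=(228,142,270,212),tw=(315,138,350,210),drv=(378,144,442,220)).items():
    m=big(roi(*r)&(v>95)); c0,rr,k=rect(c,m,0.008); print(n,c0.round(4),np.round(rr[0],1),np.round(rr[1],1),round(rr[2],1),k)
b=im[...,0]
sat=roi(195,225,420,300)
for n,r,h in (("short",(238,228,258,280),.0065),("long",(350,228,374,288),.0085),("brush",(270,222,298,285),.005),("tw",(310,228,332,285),.006)):
    vv=cv2.GaussianBlur(c["color"],(0,0),0.1)
    m=roi(*r)
    d=np.linalg.norm(im-np.median(im[m],axis=0),axis=-1)
    if n=="brush": m=m&((s>90)&(v>75)|(v<35))
    else: m=m&(d>40)
    mm=np.argwhere(m)[:,::-1]
    w=px2w(c,mm,h)[:,:2]; mu=w.mean(0); U=np.linalg.svd(w-mu)[2][0]; U*=np.sign(U[0]); t=(w-mu)@U; sd=(w-mu)@np.array([-U[1],U[0]])
    mid=mu+U*(t.max()+t.min())/2
    print(n,"mid",mid.round(4),"ang",np.degrees(np.arctan2(U[1],U[0])).round(1),"len",(t.max()-t.min()).round(4),"w",np.ptp(sd).round(4),len(mm))
# lifters
for n,r in (("l1",(198,238,225,268)),("l2",(382,242,412,272))):
    m=roi(*r)&(im[...,2]>70)&(s>150)&((hsv[...,0]<6)|(hsv[...,0]>172))
    mm=np.argwhere(m)[:,::-1]; (cx,cy),rad=cv2.minEnclosingCircle(mm.astype(np.float32))
    print(n,px2w(c,mm,0.006).mean(0).round(4),px2w(c,[(cx,cy)],0.006).round(4),rad,len(mm))
    P=cl[m]; q=P[P[:,2]>.019]; print("  high pts",q.mean(0).round(4),len(q), "z max",P[:,2].max(), "low", P[(P[:,2]>.003)&(P[:,2]<.013)].mean(0).round(4))
E
```

```text
cup [0.6365 0.2501] [633.3 250.9] [151.3  99.1] 1.5 2114
tw [0.6545 0.0495] [644.7  51.5] [158.8  81.5] 1.6 1650
drv [ 0.6377 -0.134 ] [ 631.1 -132.6] [152.1 171.9] 89.9 3506
short mid [0.4435 0.2431] ang 1.9 len 0.1025 w 0.0164 222
long mid [ 0.441  -0.0181] ang 9.8 len 0.1174 w 0.0257 356
brush mid [0.4236 0.1636] ang -11.9 len 0.0842 w 0.0111 82
tw mid [0.4437 0.0777] ang 13.4 len 0.1134 w 0.0201 193
l1 [0.4447 0.3259 0.006 ] [[0.4445 0.3269 0.006 ]] 9.356657981872559 249
  high pts [0.4429 0.3206 0.0476] 38 z max 0.9650633006477757 low [0.4447 0.3247 0.0064]
l2 [ 0.4417 -0.0986  0.006 ] [[ 0.4414 -0.0984  0.006 ]] 9.314186096191406 246
  high pts [ 0.4398 -0.0925  0.0503] 34 z max 0.9650633006477757 low [ 0.4413 -0.0979  0.0061]
```

```bash
cat >> h.py <<'E'
def w2px(c,P,pose=None):
    if pose is None: Rm=R.from_euler('xyz',c["attitude"]).as_matrix(); p=np.array(c["position"])
    else: Rm,p=pose
    rv,_=cv2.Rodrigues(Rm.T)
    return cv2.projectPoints(np.array(P,float).reshape(-1,1,3),rv,-Rm.T@p,c["mtx"],c["distortion"])[0].reshape(-1,2)
def box(x,y,ang,L,Wd,h):
    a=np.radians(ang);u=np.array([np.cos(a),np.sin(a)]);n=np.array([-u[1],u[0]])
    return [np.r_[np.array([x,y])+u*L/2*i+n*Wd/2*j,h] for i,j in((1,1),(1,-1),(-1,-1),(-1,1))]
def circ(x,y,r,h): return [(x+r*np.cos(t),y+r*np.sin(t),h) for t in np.linspace(0,6.28,40)]
def overlay(c,shapes,name,crop,k,pose=None):
    u0,v0,u1,v1=crop
    im=cv2.resize(c["color"][v0:v1,u0:u1],None,fx=k,fy=k,interpolation=cv2.INTER_CUBIC)
    for s,col in shapes:
        p=(w2px(c,s,pose)-[u0,v0]+.5)*k
        cv2.polylines(im,[p.round().astype(int)],True,col,1)
    cv2.imwrite(name,im)
E
python3 - <<'E'
from seg import *
c=pickle.load(open("top0.pkl","rb"))
im=c["color"]; hsv=cv2.cvtColor(im,cv2.COLOR_BGR2HSV)
sh=[]
for n,r,S in (("cup",(225,142,270,212),(141,72)),("tw",(315,138,350,210),(146,48)),("drv",(378,144,442,220),(146,110))):
    m=np.zeros(im.shape[:2],bool); m[r[1]:r[3],r[0]:r[2]]=1
    m&=(hsv[...,1]<35)&(hsv[...,2]>85)
    c0,rr,k=rect(c,m,0.006); print(n,c0.round(4),np.round(rr,1) if 0 else rr,k)
    (x,y),(a,b),an=rr
    if a<b: a,b=b,a; an-=90
    if an<-45: an+=180
    if an>90: an-=180
    sh.append((box(x/1e3,y/1e3,an,S[0]/1e3,S[1]/1e3,.008),(0,255,0)))
for x,y,an,L,w,h in ((.4435,.2431,1.9,.102,.013,.0065),(.441,-.0181,9.8,.118,.017,.0085),(.4437,.0777,13.4,.115,.016,.007)):
    sh.append((box(x,y,an,L,w,h),(255,255,0)))
for x,y in((.4447,.3259),(.4417,-.0986)): sh.append((circ(x,y,.0215,.006),(255,255,0)))
overlay(c,sh,"pics/ov1.png",(195,135,445,295),3.2)
E
```

```text
cup [0.6233 0.2494] ((626.4321899414062, 250.9239044189453), (139.96685791015625, 72.87881469726562), 2.92858624458313) 1655
tw [0.6337 0.0483] ((630.91845703125, 55.513153076171875), (153.31674194335938, 69.27965545654297), 4.513105392456055) 1116
drv [ 0.6152 -0.134 ] ((608.5542602539062, -139.86376953125), (146.37767028808594, 168.9121856689453), 82.37271881103516) 2759
```

View pics/ov1.png

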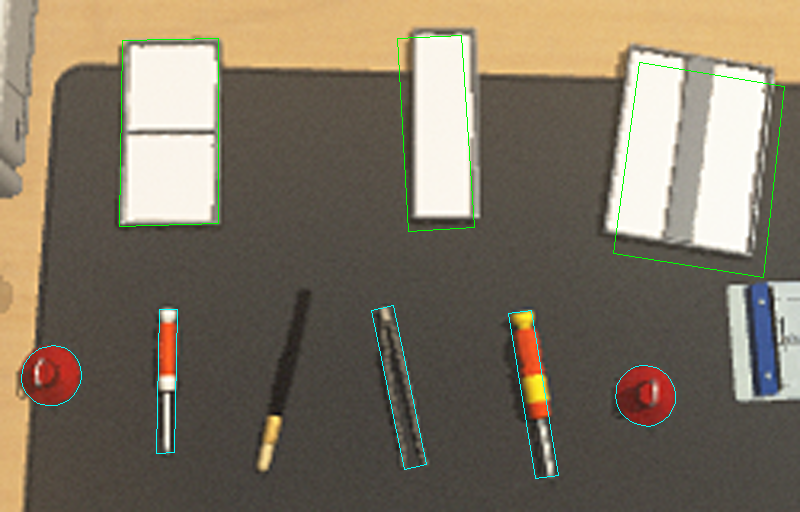

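Run:
```python
from seg import *
c=pickle.load(open("top0.pkl","rb"))
im=c["color"]; hsv=cv2.cvtColor(im,cv2.COLOR_BGR2HSV)
sh=[]
for n,r,S in (("cup",(228,142,270,212),(141,72)),("tw",(318,138,350,210),(146,48)),("drv",(378,144,442,220),(146,110))):
    m=np.zeros(im.shape[:2],bool); m[r[1]:r[3],r[0]:r[2]]=1
    m&=(hsv[...,1]<35)&(hsv[...,2]>200)
    c0,rr,k=rect(c,m,0.003); 
    (x,y),(a,b),an=rr
    if a<b: a,b=b,a; an-=90
    an=(an+90)%180-90
    print(n,c0.round(4),np.round([x,y,a,b,an],1),k)
    x,y=c0
    sh.append((box(x,y,an,S[0]/1e3,S[1]/1e3,.008),(0,255,0)))
    sh.append((box(x,y,an,S[0]/1e3-.006,S[1]/1e3-.006,.003),(0,0,255)))
overlay(c,sh,"pics/ov2.png",(220,135,445,225),3.5)
```

```text
cup [0.6253 0.25  ] [625.7 250.7 134.4  65.2   1.4] 1392
tw [0.6368 0.0493] [637.3  48.2 137.2  40.3   1.3] 969
drv [ 0.6214 -0.132 ] [ 622.8 -134.8  139.3  107.2   -8.2] 1885
```

View pics/ov2.png

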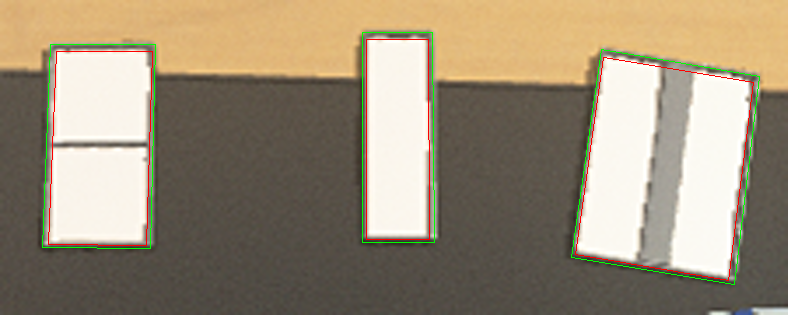

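```bash
cat > plan.py <<'E'
import numpy as np,sys
from station import sensors
def plan(x,y,z,yawdeg,step=40,hold=0):
    o=sensors.get_obs(); p=o["ee_pos"]*1000; yaw=o["eef_rot"][2]
    d=np.array([x,y,z])*1000-p; dy=(np.radians(yawdeg)-yaw+np.pi)%(2*np.pi)-np.pi
    n=int(max(1,np.ceil(np.linalg.norm(d)/step),np.ceil(abs(dy)/.17)))
    rows=[];pos=np.zeros(3)
    for i in range(n):
        a=yaw+dy*i/n; s=d/n
        rows.append("%.0f %.0f %.0f 0 0 %.3f"%(s[0]*np.cos(a)+s[1]*np.sin(a), s[0]*np.sin(a)-s[1]*np.cos(a), -s[2], -dy/n) if n>1 else "%.1f %.1f %.1f 0 0 %.3f"%(s[0]*np.cos(a)+s[1]*np.sin(a), s[0]*np.sin(a)-s[1]*np.cos(a), -s[2], -dy/n))
    print("t",o["time_s"],"p",p.round(1),"rpy",np.degrees(o["eef_rot"]).round(1),"F",o["force"].round(1),"w",round(o["grip_width"],4))
    print("; ".join(rows), "| n",n, "total d",d.round(1))
plan(*map(float,sys.argv[1:]))
E
python3 plan.py .4607 -.0147 .220 99.8
python3 - <<'E'
from h import *
c=pickle.load(open("top0.pkl","rb")); cl=cloud(c)
for u,v in ((190,60),(205,80),(200,150),(185,180),(160,90),(150,120),(195,120),(178,214),(380,65),(430,80),(500,90)): print(u,v,cl[v,u].round(3))
E
```

```text
t 0.1 p [195.6 513.9 302.1] rpy [-1.80e+02  1.00e-01  6.92e+01] F [ 0.  -0.5  0.5] w 0.0941
-27 29 5 0 0 -0.036; -28 28 5 0 0 -0.036; -29 27 5 0 0 -0.036; -30 26 5 0 0 -0.036; -31 25 5 0 0 -0.036; -31 24 5 0 0 -0.036; -32 23 5 0 0 -0.036; -33 22 5 0 0 -0.036; -34 20 5 0 0 -0.036; -34 19 5 0 0 -0.036; -35 18 5 0 0 -0.036; -36 17 5 0 0 -0.036; -36 15 5 0 0 -0.036; -37 14 5 0 0 -0.036; -37 13 5 0 0 -0.036 | n 15 total d [ 265.1 -528.6  -82.1]
190 60 [0.875 0.385 0.089]
205 80 [0.842 0.356 0.058]
200 150 [0.675 0.358 0.042]
185 180 [0.592 0.372 0.086]
160 90 [0.793 0.442 0.102]
150 120 [0.709 0.442 0.135]
195 120 [0.729 0.361 0.089]
178 214 [0.523 0.393 0.049]
380 65 [ 0.921 -0.063  0.006]
430 80 [ 0.815 -0.151  0.137]
500 90 [ 0.769 -0.277  0.193]
```

>>> {"op": "move_arm", "data": {"rows": "-27 29 5 0 0 -0.036; -28 28 5 0 0 -0.036; -29 27 5 0 0 -0.036; -30 26 5 0 0 -0.036; -31 25 5 0 0 -0.036; -31 24 5 0 0 -0.036; -32 23 5 0 0 -0.036; -33 22 5 0 0 -0.036; -34 20 5 0 0 -0.036; -34 19 5 0 0 -0.036; -35 18 5 0 0 -0.036; -36 17 5 0 0 -0.036; -36 15 5 0 0 -0.036; -37 14 5 0 0 -0.036; -37 13 5 0 0 -0.036; 0 0 0 0 0 0", "grip": 0.1, "newtons": 20}}

```text
time_s: 2.1
ee_pos: [0.4722, -0.0307, 0.2224]
eef_rot: [-3.136, 0.002, 1.766]
force: [0.1, 0.2, 0.3]
grip_width: 0.0517
```

```bash
cat > wr.py <<'E'
from h import *
from station import sensors,camera
import sys
def wrist(name):
    o=sensors.get_obs(); c=camera("wrist"); 
    Rt=R.from_euler('xyz',o["eef_rot"]).as_matrix(); he=np.array(c["hand_eye"])
    return c,(Rt@he[:3,:3],Rt@he[:3,3]+o["ee_pos"])
E
python3 plan.py .4607 -.0147 .101 99.8
python3 - <<'E'
from wr import *
c,pose=wrist("a")
sh=[(box(.441,-.0181,9.8,.118,.017,.0085),(255,255,0)),(circ(.4417,-.0986,.0215,.006),(255,255,0)),(box(.4437,.0777,13.4,.115,.016,.007),(255,255,0))]
overlay(c,sh,"pics/w1.png",(0,0,640,400),1.25,pose)
E
```

```text
t 2.1 p [472.2 -30.7 222.4] rpy [-1.797e+02  1.000e-01  1.012e+02] F [0.1 0.2 0.3] w 0.0517
4 -2 30 0 0 0.006; 4 -2 30 0 0 0.006; 4 -2 30 0 0 0.006; 4 -2 30 0 0 0.006 | n 4 total d [ -11.5   16.  -121.4]
```

View pics/w1.png

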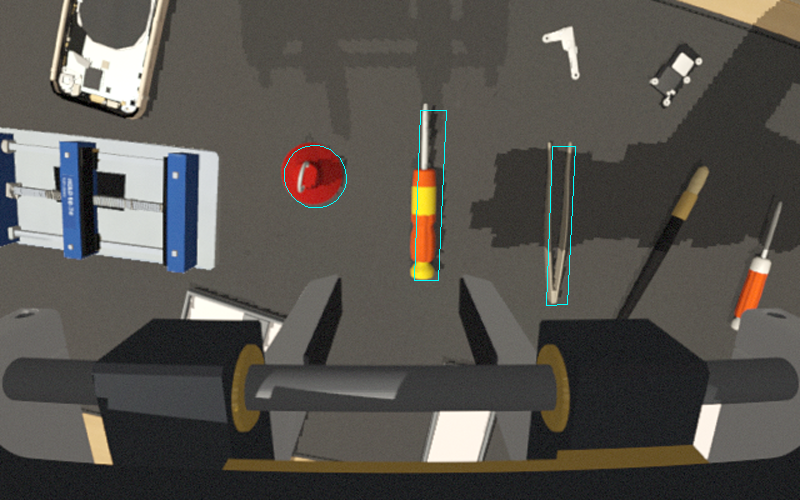

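>>> {"op": "move_arm", "data": {"rows": "6 -2 30 0 0 0.02; 5 -2 30 0 0 0.006; 4 -2 25 0 0 0.006; 2 -2 20 0 0 0; 0 0 5 0 0 0; 0 0 0 0 0 0"}}

```text
time_s: 2.9
ee_pos: [0.4584, -0.0096, 0.1111]
eef_rot: [-3.138, 0.002, 1.736]
force: [-0.1, -1.0, 0.2]
grip_width: 0.0519
```

```bash
python3 plan.py .4607 -.0147 .101 99.8
```

```text
t 2.9 p [458.4  -9.6 111.1] rpy [-1.798e+02  1.000e-01  9.950e+01] F [-0.1 -1.   0.2] w 0.0519
-5.4 1.5 10.1 0 0 -0.006 | n 1 total d [  2.3  -5.1 -10.1]
```

>>> {"op": "move_arm", "data": {"rows": "-7 1.5 5 0 0 0; 0 0 5 0 0 0; 0 0 0 0 0 0"}}

```text
time_s: 3.28
ee_pos: [0.4619, -0.0168, 0.102]
eef_rot: [-3.14, 0.003, 1.736]
force: [-0.1, -0.5, -0.8]
grip_width: 0.052
```

Run:
```python
from station import sensors,camera
import cv2
print(sensors.get_obs()["ee_pos"])
c=camera("wrist"); cv2.imwrite("pics/w2.png",c["color"])
```

```text
[ 0.46185343 -0.01682084  0.10200095]
```

View pics/w2.png

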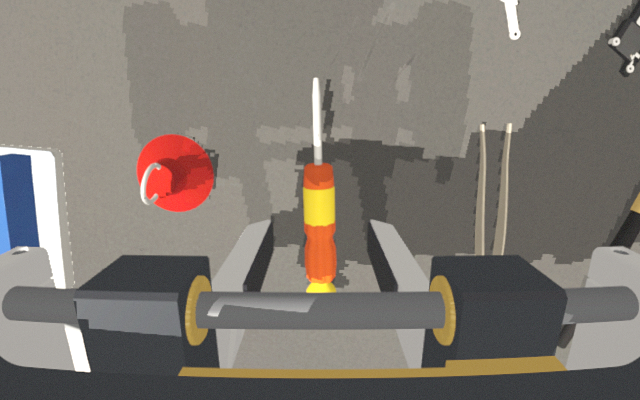

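>>> {"op": "move_arm", "data": {"rows": "0 0 0 0 0 0; 0 0 0 0 0 0; 0 0 0 0 0 0; 0 0 0 0 0 0; 0 0 0 0 0 0", "grip": -1}}

```text
time_s: 3.95
ee_pos: [0.4621, -0.0168, 0.1025]
eef_rot: [-3.141, 0.003, 1.736]
force: [-0.1, -0.4, -0.3]
grip_width: 0.0173
```

>>> {"op": "move_arm", "data": {"rows": "0 0 -20 0 0 0; 0 0 -30 0 0 0; 0 0 -30 0 0 0; 0 0 0 0 0 0"}}

```text
time_s: 4.45
ee_pos: [0.4618, -0.0165, 0.1843]
eef_rot: [-3.14, 0.003, 1.736]
force: [-0.2, -0.2, -0.1]
grip_width: 0.0171
```

```bash
python3 plan.py .646 -.1055 .17 81.8
python3 - <<'E'
from station import sensors,camera
import cv2
c=camera("wrist"); cv2.imwrite("pics/w3.png",c["color"])
E
```

```text
t 4.45 p [461.8 -16.5 184.3] rpy [-179.9    0.2   99.5] F [-0.2 -0.2 -0.1] w 0.0171
-20 28 2 0 0 0.051; -18 29 2 0 0 0.051; -17 30 2 0 0 0.051; -15 31 2 0 0 0.051; -14 31 2 0 0 0.051; -12 32 2 0 0 0.051 | n 6 total d [184.2 -89.  -14.3]
```

View pics/w3.png

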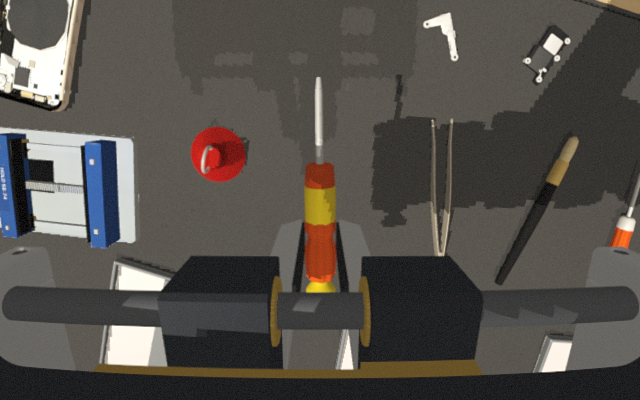

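>>> {"op": "move_arm", "data": {"rows": "-20 28 2 0 0 0.051; -18 29 2 0 0 0.051; -17 30 2 0 0 0.051; -15 31 2 0 0 0.051; -14 31 2 0 0 0.051; -12 32 2 0 0 0.051; 0 0 0 0 0 0; 0 0 0 0 0 0"}}

```text
time_s: 5.5
ee_pos: [0.6478, -0.1085, 0.1554]
eef_rot: [-3.122, 0.002, 1.421]
force: [-0.4, -0.1, 0.1]
grip_width: 0.0169
```

```bash
python3 plan.py .646 -.1055 .13 81.8
python3 - <<'E'
from wr import *
c,pose=wrist("a")
sh=[(box(.6218,-.1335,-8.2,.146,.11,.008),(0,255,0)),(box(.6262,-.1028,-8.2,.14,.042,.003),(0,0,255)),(box(.6174,-.1642,-8.2,.14,.042,.003),(0,0,255))]
overlay(c,sh,"pics/w4.png",(0,0,640,400),1.25,pose)
c=camera("top")
overlay(c,sh,"pics/t4.png",(340,130,460,230),6)
E
```

```text
t 5.5 p [ 647.8 -108.5  155.4] rpy [-1.789e+02  1.000e-01  8.140e+01] F [-0.4 -0.1  0.1] w 0.0169
2.7 -2.2 25.4 0 0 -0.007 | n 1 total d [ -1.8   3.  -25.4]
```

View pics/w4.png

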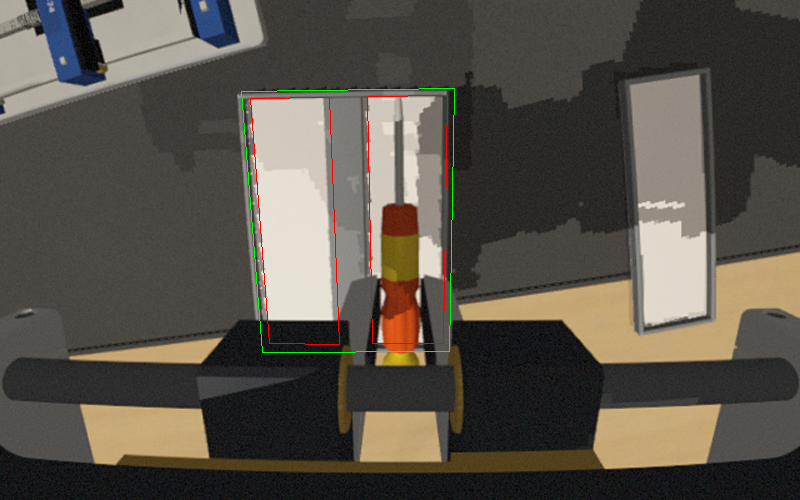

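View pics/t4.png

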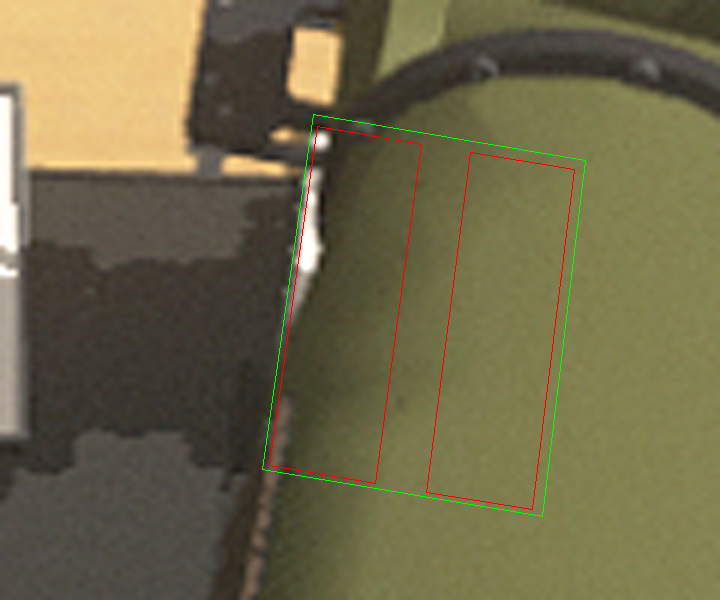

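>>> {"op": "move_arm", "data": {"rows": "3 -4 12 -0.02 0 -0.007; 0 0 12 0 0 0; 0 0 0 0 0 0; 0 0 0 0 0 0"}}

```text
time_s: 6.1
ee_pos: [0.6435, -0.1042, 0.1325]
eef_rot: [3.139, 0.002, 1.429]
force: [-0.5, -1.2, 0.3]
grip_width: 0.0172
```

```bash
python3 plan.py .643 -.1055 .107 81.8
python3 - <<'E'
from wr import *
c,pose=wrist("a")
sh=[(box(.6218,-.1335,-8.2,.146,.11,.008),(0,255,0)),(box(.6262,-.1028,-8.2,.14,.042,.003),(0,0,255)),(box(.6174,-.1642,-8.2,.14,.042,.003),(0,0,255))]
overlay(c,sh,"pics/w5.png",(0,0,640,400),1.25,pose)
E
```

```text
t 6.1 p [ 643.5 -104.2  132.5] rpy [1.799e+02 1.000e-01 8.190e+01] F [-0.5 -1.2  0.3] w 0.0172
-1.4 -0.3 25.5 0 0 0.001 | n 1 total d [ -0.5  -1.3 -25.5]
```

View pics/w5.png

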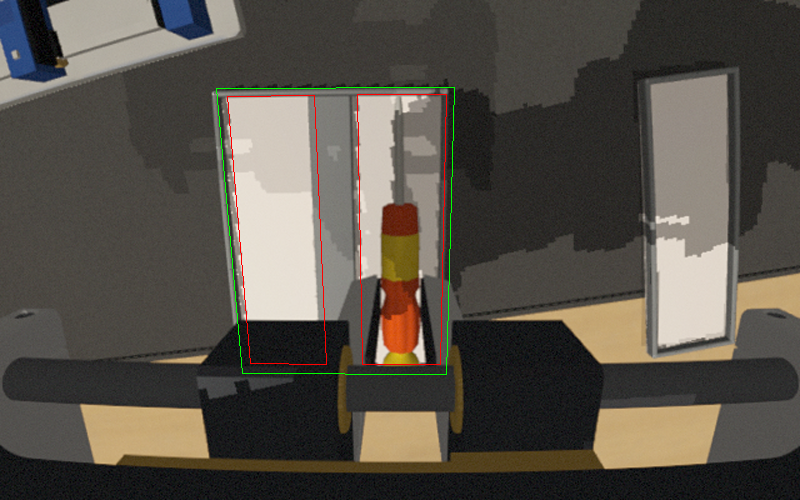

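Run:
```python
from wr import *
c,pose=wrist("a")
print(px2w(c,[(318,77)],.0385,pose), px2w(c,[(228,75),(286,75),(346,75)],.008,pose))
```

```text
[[ 0.56098481 -0.09461059  0.0385    ]] [[ 0.54951504 -0.14553858  0.008     ]
 [ 0.55455637 -0.11244734  0.008     ]
 [ 0.55944725 -0.07843641  0.008     ]]
```

>>> {"op": "move_arm", "data": {"rows": "-0.5 8 10 0 0 0; 0 0 9 0 0 0; 0 0 4 0 0 0; 0 0 0 0 0 0; 0 0 0 0 0 0"}}

```text
time_s: 6.82
ee_pos: [0.652, -0.1061, 0.1076]
eef_rot: [3.14, 0.002, 1.429]
force: [-0.5, -0.2, -0.6]
grip_width: 0.0171
```

```bash
python3 plan.py .651 -.1055 .107 81.8
python3 - <<'E'
from wr import *
c,pose=wrist("a")
sh=[(box(.6262,-.1028,-8.2,.14,.042,.003),(0,0,255))]
overlay(c,[],"pics/w6.png",(0,0,640,400),1.25,pose)
E
```

```text
t 6.825 p [ 652.  -106.1  107.6] rpy [1.799e+02 1.000e-01 8.190e+01] F [-0.5 -0.2 -0.6] w 0.0171
0.5 -1.1 0.6 0 0 0.001 | n 1 total d [-1.   0.6 -0.6]
```

View pics/w6.png

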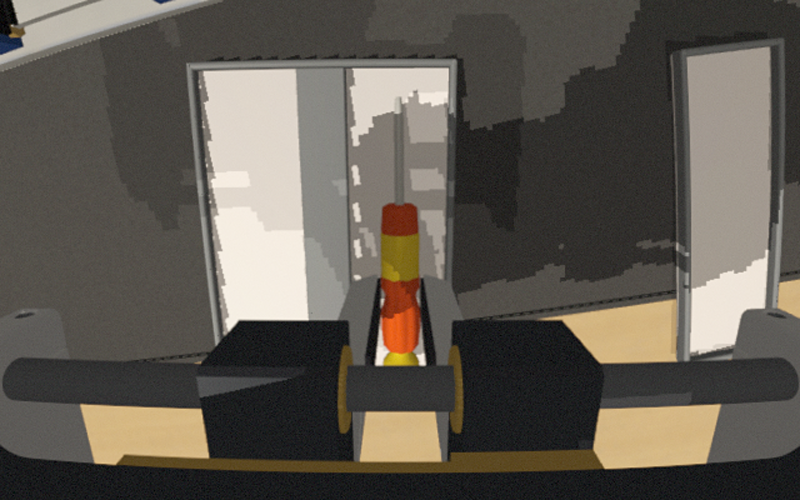

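>>> {"op": "move_arm", "data": {"rows": "0 0 0 0 0 0; 0 0 0 0 0 0; 0 0 0 0 0 0; 0 0 -10 0 0 0; 0 0 -30 0 0 0; 0 0 -40 0 0 0; 0 0 -20 0 0 0; 0 0 0 0 0 0", "grip": 0}}

```text
time_s: 7.88
ee_pos: [0.6519, -0.1059, 0.2142]
eef_rot: [3.137, 0.003, 1.429]
force: [0.2, 1.0, 0.3]
grip_width: 0.0468
```

```bash
python3 plan.py .460 .243 .18 91.9
python3 - <<'E'
from wr import *
c,pose=wrist("a")
overlay(c,[],"pics/w7.png",(0,0,640,400),1.25,pose)
E
```

```text
t 7.875 p [ 651.9 -105.9  214.2] rpy [1.797e+02 1.000e-01 8.190e+01] F [0.2 1.  0.3] w 0.0468
32 -24 3 0 0 -0.018; 32 -23 3 0 0 -0.018; 33 -23 3 0 0 -0.018; 33 -22 3 0 0 -0.018; 33 -22 3 0 0 -0.018; 34 -21 3 0 0 -0.018; 34 -20 3 0 0 -0.018; 35 -20 3 0 0 -0.018; 35 -19 3 0 0 -0.018; 35 -19 3 0 0 -0.018 | n 10 total d [-191.9  348.9  -34.2]
```

View pics/w7.png

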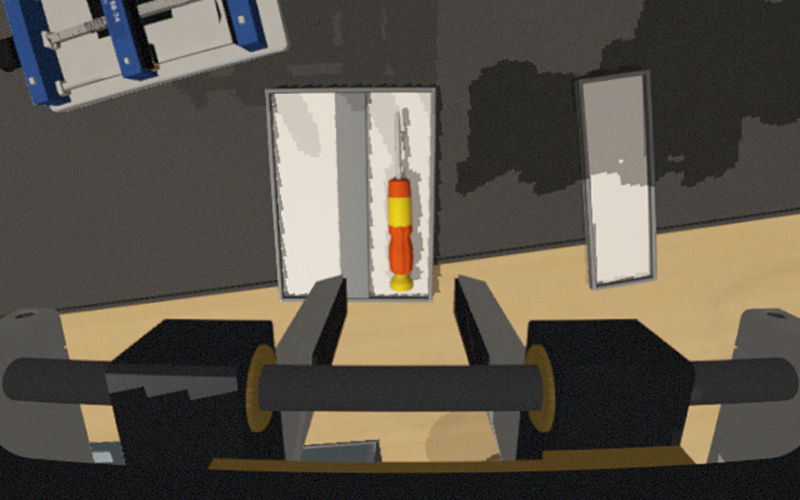

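>>> {"op": "move_arm", "data": {"rows": "32 -24 3 0 0 -0.018; 32 -23 3 0 0 -0.018; 33 -23 3 0 0 -0.018; 33 -22 3 0 0 -0.018; 33 -22 3 0 0 -0.018; 34 -21 3 0 0 -0.018; 34 -20 3 0 0 -0.018; 35 -20 3 0 0 -0.018; 35 -19 3 0 0 -0.018; 35 -19 3 0 0 -0.018; 0 0 0 0 0 0; 0 0 0 0 0 0"}}

```text
time_s: 9.43
ee_pos: [0.4478, 0.2513, 0.1688]
eef_rot: [-3.127, 0.005, 1.614]
force: [-0.3, 0.8, -0.1]
grip_width: 0.0473
```

```bash
python3 plan.py .460 .243 .101 91.9
python3 - <<'E'
from wr import *
c,pose=wrist("a")
sh=[(box(.4435,.2431,1.9,.102,.013,.0065),(255,255,0))]
overlay(c,sh,"pics/w8.png",(0,0,640,400),1.25,pose)
E
```

```text
t 9.425 p [447.8 251.3 168.8] rpy [-179.1    0.3   92.5] F [-0.3  0.8 -0.1] w 0.0473
-4 6 34 0 0 0.005; -4 6 34 0 0 0.005 | n 2 total d [ 12.2  -8.3 -67.8]
```

View pics/w8.png

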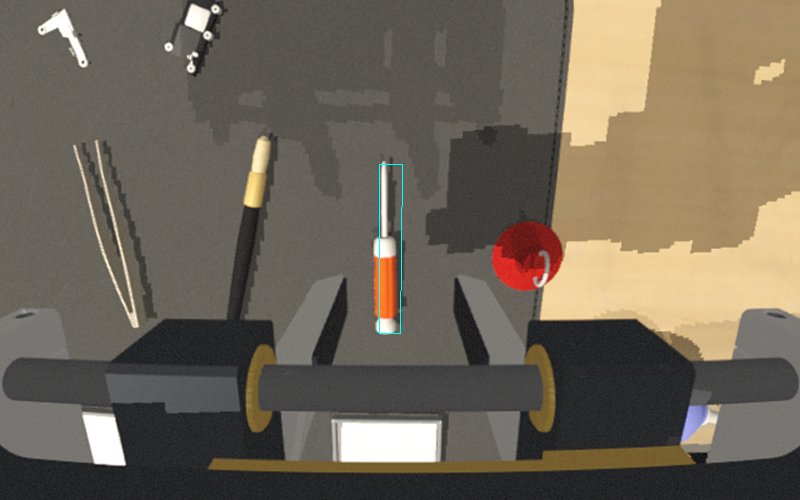

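>>> {"op": "move_arm", "data": {"rows": "-5 6 18 -0.015 -0.005 0.01; -6 6 18 0 0 0; 0 0 12 0 0 0; 0 0 0 0 0 0; 0 0 0 0 0 0", "grip": -0.1}}

```text
time_s: 10.1
ee_pos: [0.4619, 0.2373, 0.1188]
eef_rot: [-3.141, 0.01, 1.599]
force: [0.1, 0.2, 0.1]
grip_width: 0.0425
```

```bash
python3 plan.py .460 .240 .101 91.9
python3 - <<'E'
from wr import *
c,pose=wrist("a")
sh=[(box(.4435,.2431,1.9,.102,.013,.0065),(255,255,0))]
overlay(c,sh,"pics/w9.png",(0,0,640,400),1.25,pose)
E
```

```text
t 10.1 p [461.9 237.3 118.8] rpy [-180.     0.6   91.6] F [0.1 0.2 0.1] w 0.0425
2.7 -1.9 17.8 0 0 -0.005 | n 1 total d [ -1.9   2.7 -17.8]
```

View pics/w9.png

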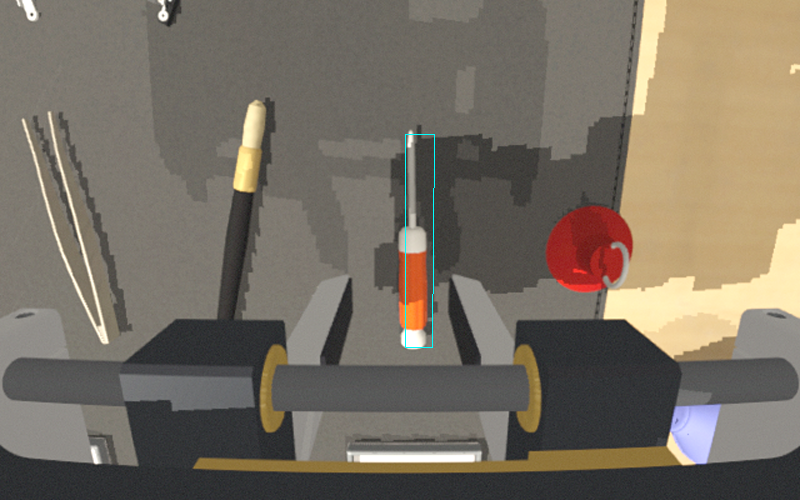

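>>> {"op": "move_arm", "data": {"rows": "4 -1.5 9 0 0.008 -0.005; 0 0 8 0 0 0; 0 0 0 0 0 0; 0 0 0 0 0 0"}}

```text
time_s: 10.65
ee_pos: [0.4601, 0.2419, 0.1011]
eef_rot: [3.141, 0.001, 1.605]
force: [0.7, -0.1, -0.1]
grip_width: 0.0422
```

```bash
python3 plan.py .460 .241 .101 91.9
```

```text
t 10.65 p [460.1 241.9 101.1] rpy [1.8e+02 1.0e-01 9.2e+01] F [ 0.7 -0.1 -0.1] w 0.0422
-0.9 -0.1 0.1 0 0 0.001 | n 1 total d [-0.1 -0.9 -0.1]
```

>>> {"op": "move_arm", "data": {"rows": "0 0 0 0 0 0; 0 0 0 0 0 0; 0 0 0 0 0 0; 0 0 0 0 0 0; 0 0 0 0 0 0; 0 0 -20 0 0 0; 0 0 -30 0 0 0; 0 0 -30 0 0 0; 0 0 0 0 0 0", "grip": -1}}

```text
time_s: 11.78
ee_pos: [0.46, 0.2419, 0.1833]
eef_rot: [3.142, 0.002, 1.605]
force: [-0.6, -0.0, -0.2]
grip_width: 0.0131
```

```bash
python3 plan.py .636 -.167 .18 81.8
python3 - <<'E'
from wr import *
c,pose=wrist("a")
overlay(c,[],"pics/w10.png",(0,0,640,400),1.25,pose)
E
```

```text
t 11.775 p [460.  241.9 183.3] rpy [1.8e+02 1.0e-01 9.2e+01] F [-0.6 -0.  -0.2] w 0.0131
-35 13 0 0 0 0.015; -34 14 0 0 0 0.015; -34 15 0 0 0 0.015; -34 15 0 0 0 0.015; -34 16 0 0 0 0.015; -33 16 0 0 0 0.015; -33 16 0 0 0 0.015; -33 17 0 0 0 0.015; -33 17 0 0 0 0.015; -32 18 0 0 0 0.015; -32 18 0 0 0 0.015; -32 19 0 0 0 0.015 | n 12 total d [ 176.  -408.9   -3.3]
```

View pics/w10.png

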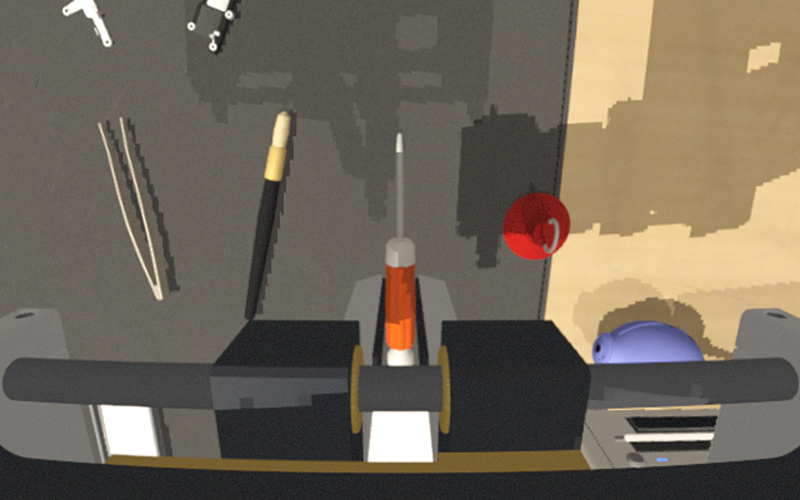

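>>> {"op": "move_arm", "data": {"rows": "-35 13 -1 0 0 0.015; -34 14 -1 0 0 0.015; -34 15 -1 0 0 0.015; -34 15 -1 0 0 0.015; -34 16 -1 0 0 0.015; -33 16 -1 0 0 0.015; -33 16 -1 0 0 0.015; -33 17 -1 0 0 0.015; -33 17 -1 0 0 0.015; -32 18 -1 0 0 0.015; -32 18 -1 0 0 0.015; -32 19 -1 0 0 0.015; 0 0 0 0 0 0; 0 0 0 0 0 0"}}

```text
time_s: 13.58
ee_pos: [0.6328, -0.1798, 0.1701]
eef_rot: [-3.111, 0.004, 1.421]
force: [0.5, -0.5, -0.8]
grip_width: 0.0129
```

```bash
python3 plan.py .636 -.167 .13 81.8
```

```text
t 13.575 p [ 632.8 -179.8  170.1] rpy [-178.3    0.2   81.4] F [ 0.5 -0.5 -0.8] w 0.0129
7 1 20 0 0 -0.003; 7 1 20 0 0 -0.003 | n 2 total d [  3.2  12.8 -40.1]
```

>>> {"op": "move_arm", "data": {"rows": "6 1 18 -0.03 0.003 -0.007; 6 1 18 0 0 0; 0 0 0 0 0 0; 0 0 0 0 0 0"}}

```text
time_s: 14.08
ee_pos: [0.6356, -0.1649, 0.1319]
eef_rot: [-3.139, 0.001, 1.431]
force: [-0.6, 0.4, 0.5]
grip_width: 0.0128
```

```bash
python3 plan.py .636 -.167 .106 81.8
python3 - <<'E'
from wr import *
c,pose=wrist("a")
overlay(c,[],"pics/w11.png",(0,0,640,400),1.25,pose)
E
```

```text
t 14.075 p [ 635.6 -164.9  131.9] rpy [-179.9    0.    82. ] F [-0.6  0.4  0.5] w 0.0128
-2.0 0.7 25.9 0 0 0.003 | n 1 total d [  0.4  -2.1 -25.9]
```

View pics/w11.png

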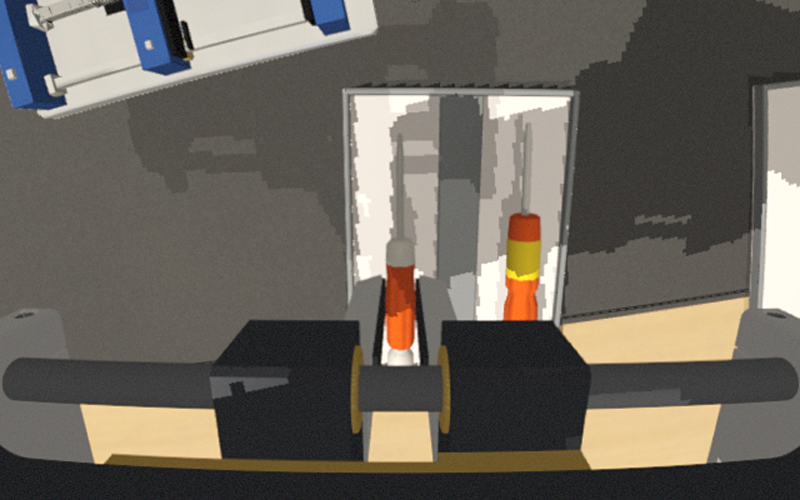

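>>> {"op": "move_arm", "data": {"rows": "-2 0 10 0 0 0; 0 0 10 0 0 0; 0 0 5 0 0 0; 0 0 0 0 0 0; 0 0 0 0 0 0"}}

```text
time_s: 14.75
ee_pos: [0.6352, -0.1676, 0.1057]
eef_rot: [-3.14, 0.001, 1.43]
force: [-0.6, 0.1, -0.4]
grip_width: 0.013
```

```bash
python3 plan.py .636 -.167 .106 81.8
python3 - <<'E'
from wr import *
c,pose=wrist("a")
overlay(c,[],"pics/w12.png",(0,0,640,400),1.25,pose)
E
```

```text
t 14.75 p [ 635.2 -167.6  105.7] rpy [-1.799e+02  1.000e-01  8.190e+01] F [-0.6  0.1 -0.4] w 0.013
0.7 0.7 -0.3 0 0 0.002 | n 1 total d [0.8 0.6 0.3]
```

View pics/w12.png

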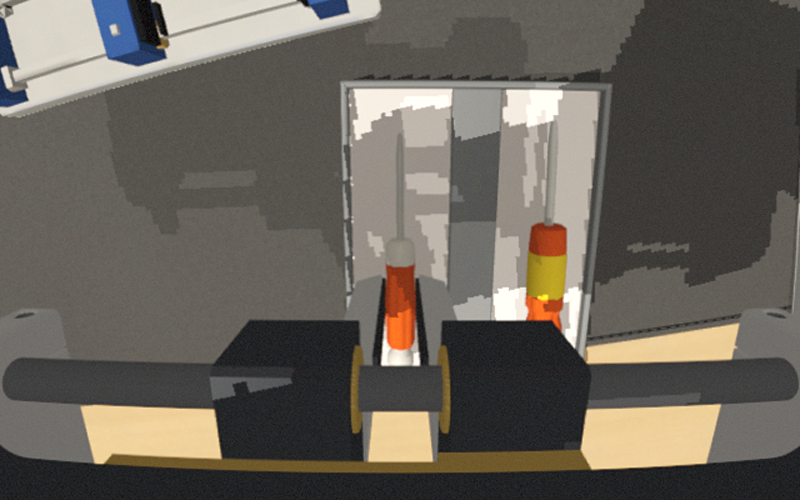

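>>> {"op": "move_arm", "data": {"rows": "0 0 0 0 0 0; 0 0 0 0 0 0; 0 0 0 0 0 0; 0 0 -10 0 0 0; 0 0 -30 0 0 0; 0 0 -40 0 0 0; 0 0 -20 0 0 0; 0 0 0 0 0 0", "grip": 0}}

```text
time_s: 15.8
ee_pos: [0.6356, -0.1675, 0.2122]
eef_rot: [3.141, 0.001, 1.43]
force: [-0.2, -0.7, -0.2]
grip_width: 0.047
```

```bash
python3 plan.py .441 .0765 .18 103.4
python3 - <<'E'
from wr import *
c,pose=wrist("a")
overlay(c,[],"pics/w13.png",(0,0,640,400),1.25,pose)
E
```

```text
t 15.8 p [ 635.6 -167.5  212.2] rpy [1.80e+02 1.00e-01 8.19e+01] F [-0.2 -0.7 -0.2] w 0.047
27 -28 4 0 0 -0.047; 28 -27 4 0 0 -0.047; 29 -26 4 0 0 -0.047; 31 -24 4 0 0 -0.047; 32 -23 4 0 0 -0.047; 33 -21 4 0 0 -0.047; 34 -20 4 0 0 -0.047; 34 -18 4 0 0 -0.047 | n 8 total d [-194.6  244.   -32.2]
```

View pics/w13.png

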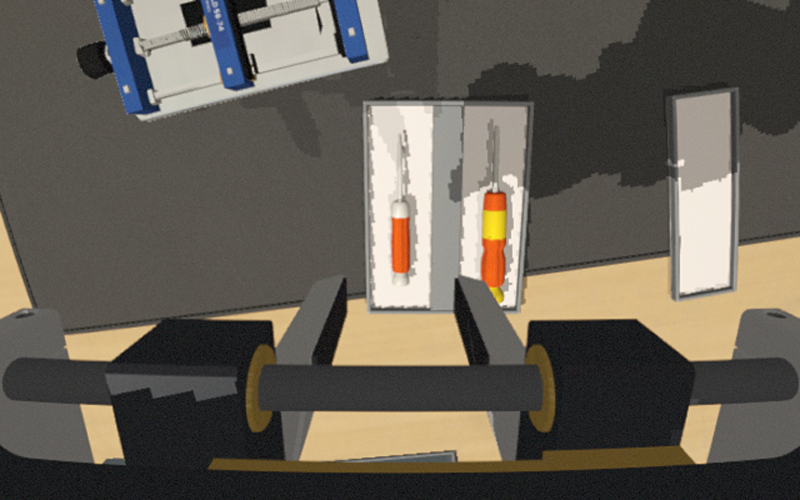

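>>> {"op": "move_arm", "data": {"rows": "27 -28 3 0 0 -0.047; 28 -27 3 0 0 -0.047; 29 -26 3 0 0 -0.047; 31 -24 3 0 0 -0.047; 32 -23 3 0 0 -0.047; 33 -21 3 0 0 -0.047; 34 -20 3 0 0 -0.047; 32 -18 3 0 0 -0.04; 0 0 0 0 0 0; 0 0 0 0 0 0"}}

```text
time_s: 17.1
ee_pos: [0.4306, 0.0812, 0.1774]
eef_rot: [-3.127, -0.004, 1.81]
force: [-0.5, -0.1, 0.0]
grip_width: 0.0469
```

```bash
python3 plan.py .441 .0765 .14 103.4
```

```text
t 17.1 p [430.6  81.2 177.4] rpy [-179.2   -0.2  103.7] F [-0.5 -0.1  0. ] w 0.0469
-7.0 9.0 37.4 0 0 0.006 | n 1 total d [ 10.4  -4.7 -37.4]
```

>>> {"op": "move_arm", "data": {"rows": "-4 4 18 -0.015 -0.004 0.006; -3 5 18 0 0 0; 0 0 0 0 0 0; 0 0 0 0 0 0"}}

```text
time_s: 17.6
ee_pos: [0.4428, 0.074, 0.1403]
eef_rot: [3.141, 0.001, 1.799]
force: [0.3, -0.2, -0.3]
grip_width: 0.0474
```

```bash
python3 plan.py .441 .0765 .1015 103.4
python3 - <<'E'
from wr import *
c,pose=wrist("a")
sh=[(box(.4437,.0777,13.4,.115,.016,.007),(255,255,0))]
overlay(c,sh,"pics/w14.png",(0,0,640,400),1.25,pose)
E
```

```text
t 17.6 p [442.8  74.  140.3] rpy [179.9   0.  103.1] F [ 0.3 -0.2 -0.3] w 0.0474
2.9 -1.2 38.8 0 0 -0.005 | n 1 total d [ -1.8   2.5 -38.8]
```

View pics/w14.png

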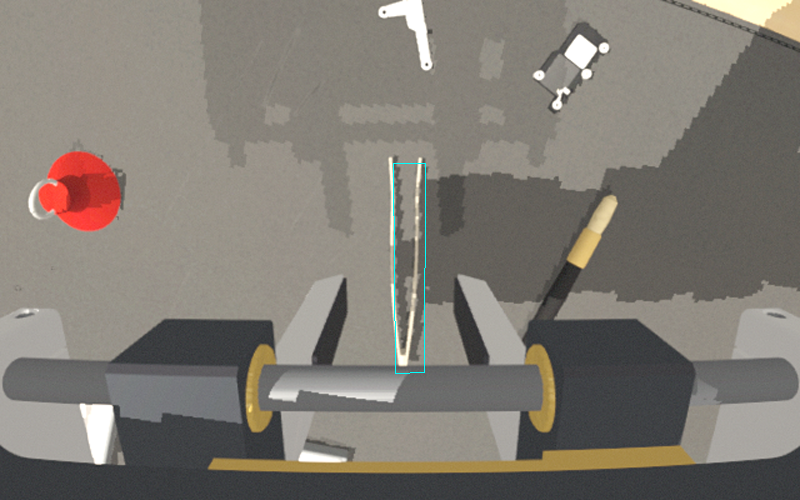

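Run:
```python
from wr import *
c,pose=wrist("a")
print(px2w(c,np.array([(390,158),(421,158),(402,362)])/1.25,.006,pose))
```

```text
[[0.38797759 0.05509636 0.006     ]
 [0.38450534 0.07000433 0.006     ]
 [0.49509176 0.08621607 0.006     ]]
```

>>> {"op": "move_arm", "data": {"rows": "2 -1.5 15 0 0 0.008; 0 0 15 0 0 0; 0 0 8 0 0 0; 0 0 0 0 0 0; 0 0 0 0 0 0"}}

```text
time_s: 18.32
ee_pos: [0.4406, 0.076, 0.0999]
eef_rot: [3.14, 0.001, 1.792]
force: [0.8, -0.3, 0.7]
grip_width: 0.0469
```

```bash
python3 plan.py .441 .0755 .1010 102.4
```

```text
t 18.325 p [440.6  76.   99.9] rpy [179.9   0.  102.6] F [ 0.8 -0.3  0.7] w 0.0469
-0.6 0.3 -1.1 0 0 0.004 | n 1 total d [ 0.4 -0.5  1.1]
```

>>> {"op": "move_arm", "data": {"rows": "0 0 -1 0 0 0; 0 0 0 0 0 0; 0 0 0 0 0 0; 0 0 0 0 0 0; 0 0 0 0 0 0; 0 0 0 0 0 0", "grip": -1}}

```text
time_s: 19.08
ee_pos: [0.441, 0.076, 0.1018]
eef_rot: [3.138, 0.001, 1.792]
force: [0.2, -0.1, -0.7]
grip_width: 0.0133
```

>>> {"op": "move_arm", "data": {"rows": "0 0 -20 0 0 0; 0 0 -30 0 0 0; 0 0 -30 0 0 0; 0 0 0 0 0 0"}}

```text
time_s: 19.58
ee_pos: [0.4404, 0.076, 0.1836]
eef_rot: [3.14, 0.001, 1.792]
force: [0.4, -0.5, -0.9]
grip_width: 0.0126
```

```bash
python3 plan.py .637 .048 .18 91
python3 - <<'E'
from wr import *
c,pose=wrist("a")
overlay(c,[],"pics/w15.png",(0,0,640,400),1.25,pose)
E
```

```text
t 19.575 p [440.4  76.  183.6] rpy [1.799e+02 1.000e-01 1.026e+02] F [ 0.4 -0.5 -0.9] w 0.0126
-14 37 1 0 0 0.041; -13 38 1 0 0 0.041; -11 38 1 0 0 0.041; -9 39 1 0 0 0.041; -8 39 1 0 0 0.041 | n 5 total d [196.6 -28.   -3.6]
```

View pics/w15.png

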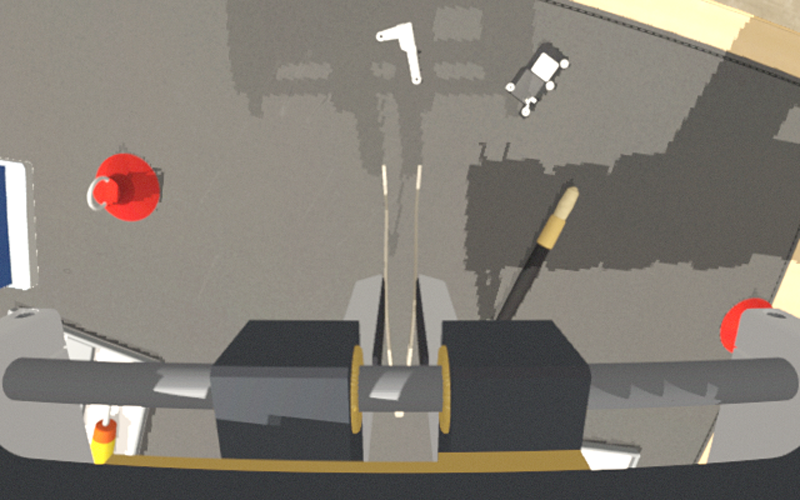

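>>> {"op": "move_arm", "data": {"rows": "-14 37 0 0 0 0.041; -13 38 0 0 0 0.041; -11 38 0 0 0 0.041; -9 39 0 0 0 0.041; -8 39 0 0 0 0.041; 0 0 0 0 0 0; 0 0 0 0 0 0"}}

```text
time_s: 20.5
ee_pos: [0.6395, 0.0464, 0.1695]
eef_rot: [-3.127, 0.001, 1.58]
force: [0.9, -0.2, -1.0]
grip_width: 0.013
```

```bash
python3 plan.py .637 .048 .13 91
```

```text
t 20.5 p [639.5  46.4 169.5] rpy [-179.2    0.    90.6] F [ 0.9 -0.2 -1. ] w 0.013
1.6 -2.4 39.5 0 0 -0.008 | n 1 total d [ -2.5   1.6 -39.5]
```

>>> {"op": "move_arm", "data": {"rows": "1 -1 18 -0.015 0 -0.008; 0 0 20 0 0 0; 0 0 0 0 0 0; 0 0 0 0 0 0"}}

```text
time_s: 21.0
ee_pos: [0.6361, 0.048, 0.1296]
eef_rot: [-3.14, 0.001, 1.59]
force: [0.3, -0.3, -0.0]
grip_width: 0.0127
```

```bash
python3 plan.py .637 .048 .107 91
python3 - <<'E'
from wr import *
c,pose=wrist("a")
sh=[(box(.637,.049,1,.146,.048,.008),(0,255,0))]
overlay(c,sh,"pics/w16.png",(0,0,640,400),1.25,pose)
E
```

```text
t 21.0 p [636.1  48.  129.6] rpy [-179.9    0.    91.1] F [ 0.3 -0.3 -0. ] w 0.0127
-0.0 0.9 22.6 0 0 0.002 | n 1 total d [  0.9   0.  -22.6]
```

View pics/w16.png

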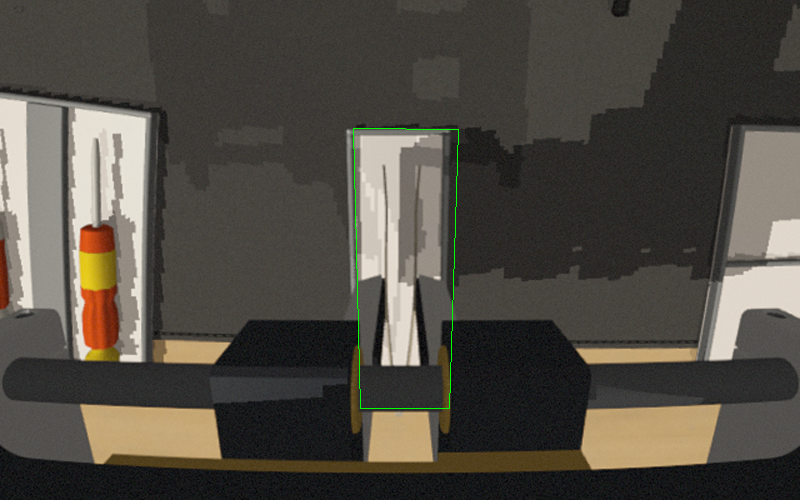

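>>> {"op": "move_arm", "data": {"rows": "0 1 12 0 0 0; 0 0 11 0 0 0; 0 0 0 0 0 0; 0 0 0 0 0 0"}}

```text
time_s: 21.55
ee_pos: [0.6373, 0.048, 0.1055]
eef_rot: [-3.141, 0.001, 1.59]
force: [-0.5, 0.2, 0.5]
grip_width: 0.0135
```

```bash
python3 plan.py .637 .048 .107 91
```

```text
t 21.55 p [637.3  48.  105.5] rpy [-180.     0.    91.1] F [-0.5  0.2  0.5] w 0.0135
0.0 -0.3 -1.5 0 0 0.002 | n 1 total d [-0.3  0.   1.5]
```

>>> {"op": "move_arm", "data": {"rows": "0 0 -1 0 0 0; 0 0 0 0 0 0"}}

```text
time_s: 21.8
ee_pos: [0.6375, 0.0479, 0.107]
eef_rot: [3.142, 0.001, 1.59]
force: [0.0, -0.3, -0.0]
grip_width: 0.0131
```

>>> {"op": "move_arm", "data": {"rows": "0 0 0 0 0 0; 0 0 0 0 0 0; 0 0 0 0 0 0; 0 0 -10 0 0 0; 0 0 -30 0 0 0; 0 0 -40 0 0 0; 0 0 -20 0 0 0; 0 0 0 0 0 0", "grip": 0}}

```text
time_s: 22.8
ee_pos: [0.6376, 0.048, 0.2129]
eef_rot: [3.14, 0.001, 1.59]
force: [0.3, 0.1, -0.3]
grip_width: 0.0472
```

```bash
python3 plan.py .4425 -.0995 .19 90
python3 - <<'E'
from wr import *
c,pose=wrist("a")
overlay(c,[],"pics/w17.png",(0,0,640,400),1.25,pose)
E
```

```text
t 22.8 p [637.6  48.  212.9] rpy [179.9   0.   91.1] F [ 0.3  0.1 -0.3] w 0.0472
-21 -28 3 0 0 0.003; -21 -28 3 0 0 0.003; -21 -28 3 0 0 0.003; -21 -28 3 0 0 0.003; -21 -28 3 0 0 0.003; -21 -28 3 0 0 0.003; -21 -28 3 0 0 0.003 | n 7 total d [-195.1 -147.5  -22.9]
```

View pics/w17.png

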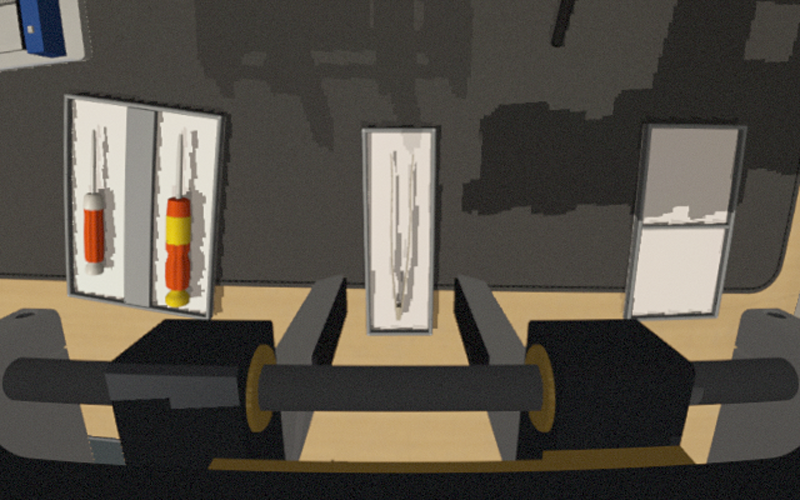

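>>> {"op": "move_arm", "data": {"rows": "-21 -28 2 0 0 0.003; -21 -28 2 0 0 0.003; -21 -28 2 0 0 0.003; -21 -28 2 0 0 0.003; -21 -28 2 0 0 0.003; -20 -27 2 0 0 0.003; -19 -26 2 0 0 0; 0 0 0 0 0 0; 0 0 0 0 0 0"}}

```text
time_s: 23.98
ee_pos: [0.4368, -0.1011, 0.189]
eef_rot: [-3.129, -0.002, 1.572]
force: [0.4, 0.3, -0.6]
grip_width: 0.0469
```

```bash
python3 plan.py .4415 -.099 .17 90
python3 - <<'E'
from wr import *
c,pose=wrist("a")
sh=[(circ(.4417,-.0986,.0215,.0),(255,255,0)),(circ(.4417,-.0986,.0215,.011),(255,0,0)),(circ(.4417,-.0986,.01,.022),(255,255,0))]
overlay(c,sh,"pics/w18.png",(0,0,640,400),1.25,pose)
E
```

```text
t 23.975 p [ 436.8 -101.1  189. ] rpy [-1.793e+02 -1.000e-01  9.000e+01] F [ 0.4  0.3 -0.6] w 0.0469
2.1 4.7 19.0 0 0 0.001 | n 1 total d [  4.7   2.1 -19. ]
```

View pics/w18.png

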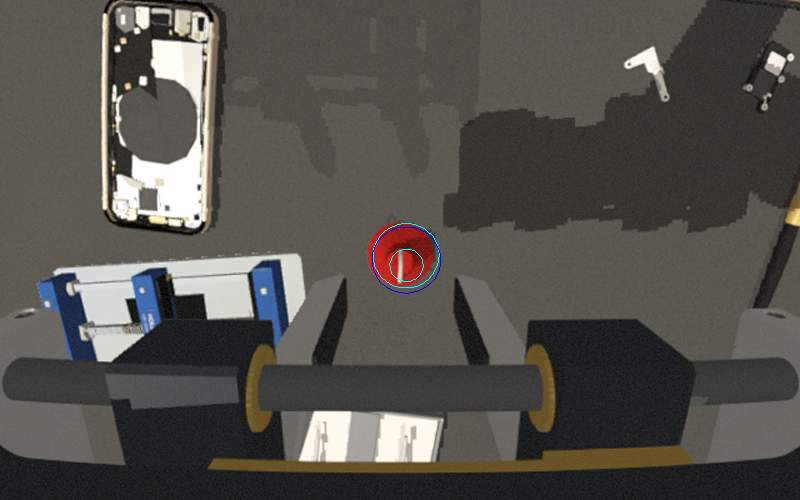

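>>> {"op": "move_arm", "data": {"rows": "1 4 19 -0.012 -0.002 0; 0 0 19 0 0 0; 0 0 0 0 0 0; 0 0 0 0 0 0"}}

```text
time_s: 24.52
ee_pos: [0.4427, -0.0984, 0.1501]
eef_rot: [3.141, 0.0, 1.575]
force: [0.1, 1.2, 0.8]
grip_width: 0.0467
```

```bash
python3 plan.py .4405 -.100 .112 90
python3 - <<'E'
from wr import *
c,pose=wrist("a")
sh=[(circ(.4405,-.100,.0215,.0),(255,255,0)),(circ(.4405,-.100,.01,.022),(255,255,0))]
overlay(c,sh,"pics/w19.png",(0,0,640,400),1.25,pose)
E
```

```text
t 24.525 p [442.7 -98.4 150.1] rpy [180.    0.   90.2] F [0.1 1.2 0.8] w 0.0467
-1.6 -2.2 38.1 0 0 0.004 | n 1 total d [ -2.2  -1.6 -38.1]
```

View pics/w19.png

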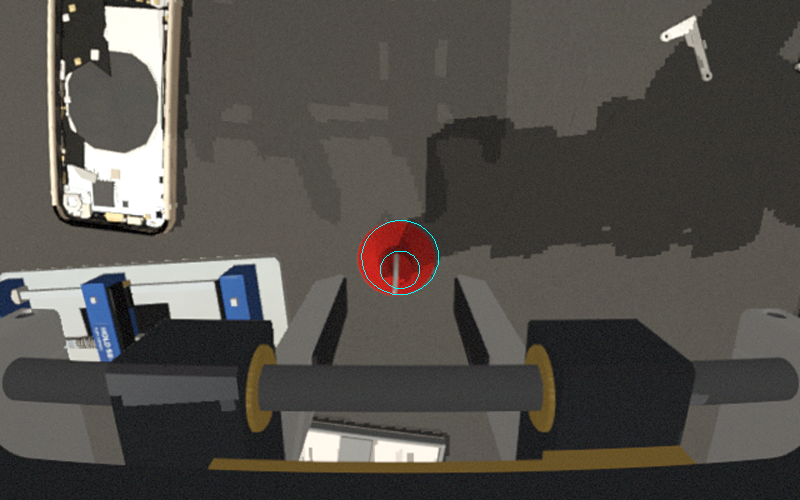

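>>> {"op": "move_arm", "data": {"rows": "-1.5 -2 18 0 0 0.004; 0 0 14 0 0 0; 0 0 6 0 0 0; 0 0 0 0 0 0; 0 0 0 0 0 0"}}

```text
time_s: 25.2
ee_pos: [0.4422, -0.1, 0.1131]
eef_rot: [3.137, 0.002, 1.571]
force: [-0.2, -0.2, 0.2]
grip_width: 0.0467
```

```bash
python3 plan.py .4405 -.100 .112 90
```

```text
t 25.2 p [ 442.2 -100.   113.1] rpy [1.798e+02 1.000e-01 9.000e+01] F [-0.2 -0.2  0.2] w 0.0467
0.0 -1.7 1.1 0 0 0.000 | n 1 total d [-1.7  0.  -1.1]
```

>>> {"op": "move_arm", "data": {"rows": "0 -1.5 1 0 0 0; 0 0 0 0 0 0; 0 0 0 0 0 0; 0 0 0 0 0 0; 0 0 0 0 0 0; 0 0 0 0 0 0", "grip": -1}}

```text
time_s: 25.95
ee_pos: [0.4408, -0.1001, 0.1128]
eef_rot: [3.136, 0.002, 1.571]
force: [0.0, 0.4, -0.1]
grip_width: 0.0167
```

>>> {"op": "move_arm", "data": {"rows": "0 0 -20 0 0 0; 0 0 -30 0 0 0; 0 0 -40 0 0 0; 0 0 0 0 0 0"}}

```text
time_s: 26.45
ee_pos: [0.4401, -0.0999, 0.205]
eef_rot: [3.138, 0.001, 1.571]
force: [-0.9, -0.2, -0.9]
grip_width: 0.0165
```

```bash
python3 plan.py .660 .249 .2 91
python3 - <<'E'
from wr import *
c,pose=wrist("a")
overlay(c,[],"pics/w20.png",(0,0,640,400),1.25,pose)
E
```

```text
t 26.45 p [440.1 -99.9 205. ] rpy [1.798e+02 1.000e-01 9.000e+01] F [-0.9 -0.2 -0.9] w 0.0165
32 20 0 0 0 -0.002; 32 20 0 0 0 -0.002; 32 20 0 0 0 -0.002; 32 20 0 0 0 -0.002; 32 20 0 0 0 -0.002; 32 20 0 0 0 -0.002; 32 20 0 0 0 -0.002; 31 20 0 0 0 -0.002; 31 20 0 0 0 -0.002; 31 20 0 0 0 -0.002; 31 20 0 0 0 -0.002 | n 11 total d [219.9 348.9  -5. ]
```

View pics/w20.png

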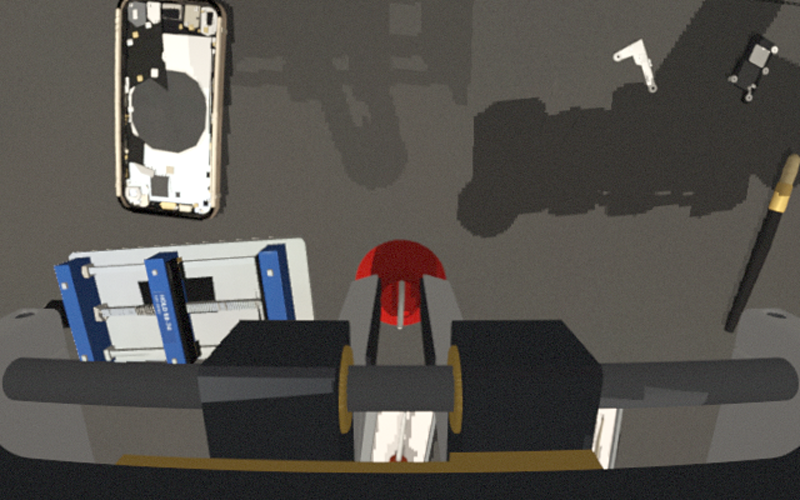

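>>> {"op": "move_arm", "data": {"rows": "32 20 -1 0 0 -0.002; 32 20 -1 0 0 -0.002; 32 20 -1 0 0 -0.002; 32 20 -1 0 0 -0.002; 32 20 -1 0 0 -0.002; 32 20 -1 0 0 -0.002; 32 20 -1 0 0 -0.002; 31 20 -1 0 0 -0.002; 31 20 -1 0 0 -0.002; 31 20 -1 0 0 -0.002; 25 18 -1 0 0 -0.002; 0 0 0 0 0 0; 0 0 0 0 0 0"}}

```text
time_s: 28.12
ee_pos: [0.6559, 0.2546, 0.1899]
eef_rot: [-3.116, 0.005, 1.592]
force: [0.0, -0.7, 0.6]
grip_width: 0.0169
```

```bash
python3 plan.py .660 .249 .15 91
python3 - <<'E'
from wr import *
c,pose=wrist("a")
overlay(c,[(box(.6255,.2502,1,.141,.072,.008),(0,255,0))],"pics/w21.png",(0,0,640,400),1.25,pose)
E
```

```text
t 28.125 p [655.9 254.6 189.9] rpy [-178.5    0.3   91.2] F [ 0.  -0.7  0.6] w 0.0169
-3 2 20 0 0 0.002; -3 2 20 0 0 0.002 | n 2 total d [  4.1  -5.6 -39.9]
```

View pics/w21.png

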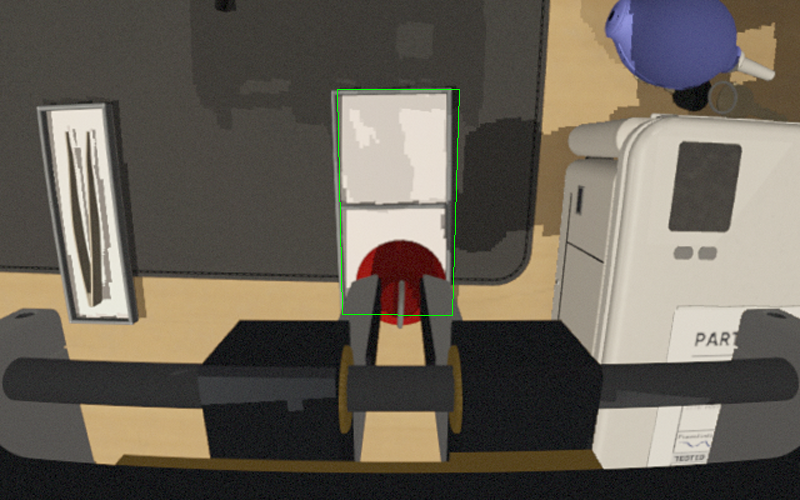

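Run:
```python
from h import *
c=pickle.load(open("top0.pkl","rb")); cl=cloud(c).reshape(-1,3)
for y0,y1 in((.30,.32),(.32,.33),(.33,.34),(.34,.35),(.35,.36),(.36,.38),(.38,.41)):
    m=(cl[:,0]>.53)&(cl[:,0]<.72)&(cl[:,1]>y0)&(cl[:,1]<y1)&(cl[:,2]<.5); print(y0,m.sum(),np.percentile(cl[m,2],[50,99,100]).round(3))
```

```text
0.3 649 [0.    0.005 0.006]
0.32 326 [0.    0.005 0.005]
0.33 316 [0.    0.005 0.006]
0.34 304 [-0.001  0.002  0.003]
0.35 1019 [0.033 0.088 0.09 ]
0.36 861 [0.086 0.09  0.091]
0.38 1217 [0.087 0.092 0.093]
```

>>> {"op": "move_arm", "data": {"rows": "-3 2 18 -0.026 0.004 0.002; -3 2 18 0 0 0; 0 0 8 0 0 0; 0 0 0 0 0 0; 0 0 0 0 0 0"}}

```text
time_s: 28.8
ee_pos: [0.6593, 0.246, 0.145]
eef_rot: [-3.141, 0.001, 1.587]
force: [-0.3, -0.9, -0.6]
grip_width: 0.0168
```

```bash
python3 plan.py .660 .249 .117 91
python3 - <<'E'
from wr import *
c,pose=wrist("a")
overlay(c,[(box(.6255,.2502,1,.141,.072,.008),(0,255,0))],"pics/w22.png",(0,0,640,400),1.25,pose)
E
```

```text
t 28.8 p [659.3 246.  145. ] rpy [-180.     0.    90.9] F [-0.3 -0.9 -0.6] w 0.0168
3.0 0.7 28.0 0 0 -0.001 | n 1 total d [  0.7   3.  -28. ]
```

View pics/w22.png

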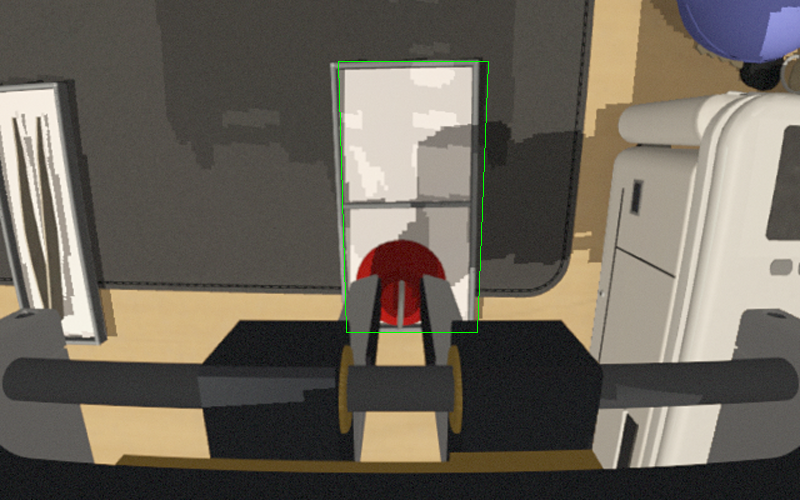

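Run:
```python
from wr import *
c,pose=wrist("a")
print("cup top edge", px2w(c,np.array([(400,240)])/1.25,.032+.006,pose), "wall",px2w(c,np.array([(410,204)])/1.25,.008,pose),"near rim",px2w(c,np.array([(405,65)])/1.25,.008,pose))
```

```text
cup top edge [[0.6369235  0.24450679 0.038     ]] wall [[0.62504113 0.24941394 0.008     ]] near rim [[0.55754668 0.24560613 0.008     ]]
```

>>> {"op": "move_arm", "data": {"rows": "3.5 1 10 0 0 0; 0 0 10 0 0 0; 0 0 6 0 0 0; 0 0 0 0 0 0; 0 0 0 0 0 0"}}

```text
time_s: 29.52
ee_pos: [0.6603, 0.2501, 0.1172]
eef_rot: [-3.141, 0.001, 1.588]
force: [0.4, -1.4, 0.4]
grip_width: 0.0171
```

```bash
python3 plan.py .660 .2495 .1165 91
python3 - <<'E'
from wr import *
c,pose=wrist("a")
overlay(c,[],"pics/w23.png",(0,0,640,400),1.25,pose)
E
```

```text
t 29.525 p [660.3 250.1 117.2] rpy [-180.    0.   91.] F [ 0.4 -1.4  0.4] w 0.0171
-0.5 -0.3 0.7 0 0 -0.000 | n 1 total d [-0.3 -0.6 -0.7]
```

View pics/w23.png

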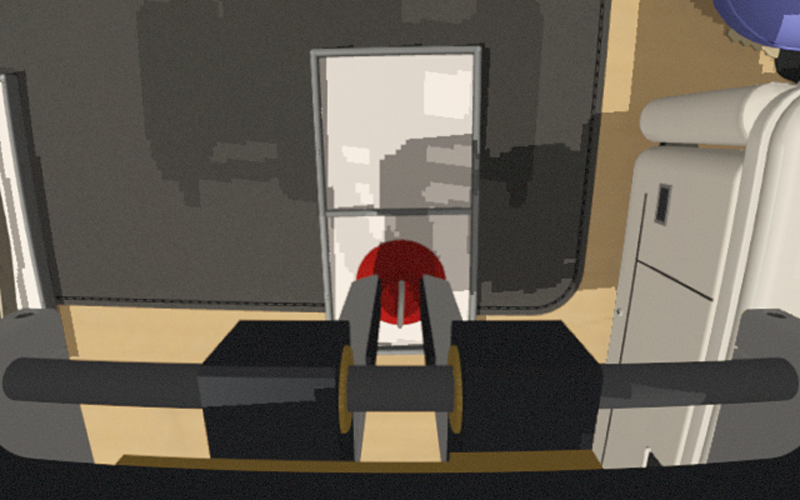

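>>> {"op": "move_arm", "data": {"rows": "0 0 1 0 0 0; 0 0 0 0 0 0"}}

```text
time_s: 29.82
ee_pos: [0.6604, 0.2501, 0.1167]
eef_rot: [3.141, 0.0, 1.588]
force: [0.0, -0.6, 0.2]
grip_width: 0.0166
```

>>> {"op": "move_arm", "data": {"rows": "0 0 0 0 0 0; 0 0 0 0 0 0; 0 0 0 0 0 0; 0 0 -10 0 0 0; 0 0 -30 0 0 0; 0 0 -40 0 0 0; 0 0 -20 0 0 0; 0 0 0 0 0 0", "grip": 0}}

```text
time_s: 30.82
ee_pos: [0.6604, 0.2501, 0.2228]
eef_rot: [3.139, -0.0, 1.588]
force: [0.2, 0.6, -0.2]
grip_width: 0.0472
```

```bash
python3 plan.py .4437 .3245 .19 90
python3 - <<'E'
from wr import *
c,pose=wrist("a")
overlay(c,[],"pics/w24.png",(0,0,640,400),1.25,pose)
E
```

```text
t 30.825 p [660.4 250.1 222.8] rpy [179.9  -0.   91. ] F [ 0.2  0.6 -0.2] w 0.0472
13 -36 5 0 0 0.003; 13 -36 5 0 0 0.003; 13 -36 5 0 0 0.003; 13 -36 5 0 0 0.003; 13 -36 5 0 0 0.003; 13 -36 5 0 0 0.003 | n 6 total d [-216.7   74.4  -32.8]
```

View pics/w24.png

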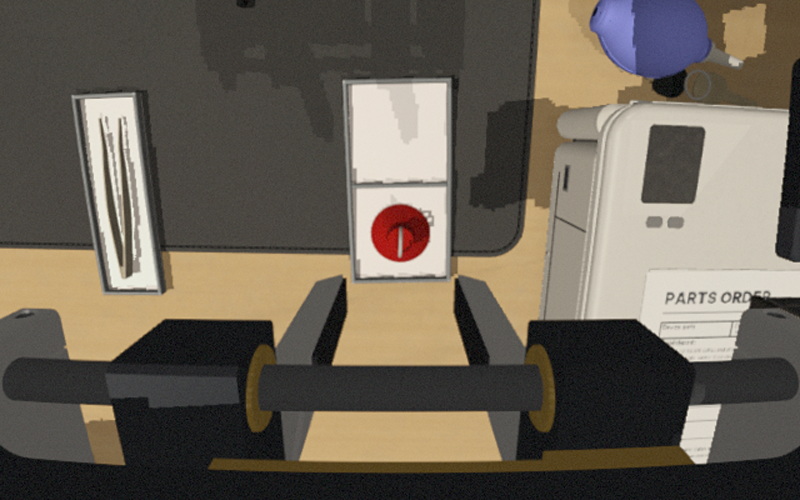

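>>> {"op": "move_arm", "data": {"rows": "13 -36 4 0 0 0.003; 13 -36 4 0 0 0.003; 13 -36 4 0 0 0.003; 13 -36 4 0 0 0.003; 12 -34 4 0 0 0.003; 11 -32 4 0 0 0.003; 0 0 0 0 0 0; 0 0 0 0 0 0"}}

```text
time_s: 31.88
ee_pos: [0.441, 0.3231, 0.1881]
eef_rot: [-3.132, 0.006, 1.569]
force: [-0.4, 0.5, 0.5]
grip_width: 0.047
```

```bash
python3 plan.py .4437 .3245 .15 90
```

```text
t 31.875 p [441.  323.1 188.1] rpy [-179.5    0.3   89.9] F [-0.4  0.5  0.5] w 0.047
1.4 2.7 38.1 0 0 -0.002 | n 1 total d [  2.7   1.4 -38.1]
```

>>> {"op": "move_arm", "data": {"rows": "1 2.5 19 -0.01 0.006 0; 0 0 19 0 0 0; 0 0 0 0 0 0; 0 0 0 0 0 0"}}

```text
time_s: 32.38
ee_pos: [0.4466, 0.3227, 0.1491]
eef_rot: [3.14, -0.0, 1.566]
force: [-0.2, 0.6, -0.1]
grip_width: 0.047
```

```bash
python3 plan.py .4437 .3245 .112 90
python3 - <<'E'
from wr import *
c,pose=wrist("a")
x,y=.4437,.3245
sh=[(circ(x,y,.0215,.0),(255,255,0)),(circ(x,y,.01,.022),(255,255,0))]
overlay(c,sh,"pics/w25.png",(0,0,640,400),1.25,pose)
E
```

```text
t 32.375 p [446.6 322.7 149.1] rpy [179.9  -0.   89.7] F [-0.2  0.6 -0.1] w 0.047
1.8 -2.9 37.1 0 0 -0.005 | n 1 total d [ -2.9   1.8 -37.1]
```

View pics/w25.png

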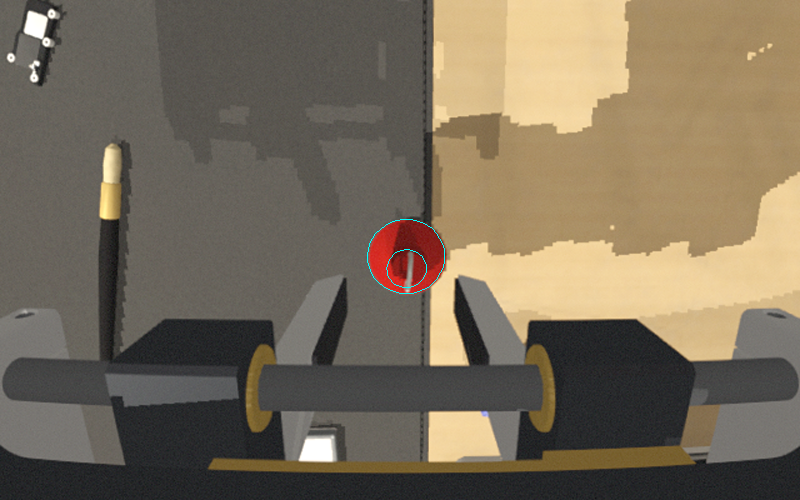

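>>> {"op": "move_arm", "data": {"rows": "2.5 -3 18 0 0 -0.004; 0 0 14 0 0 0; 0 0 5 0 0 0; 0 0 0 0 0 0; 0 0 0 0 0 0"}}

```text
time_s: 33.05
ee_pos: [0.4436, 0.3255, 0.11]
eef_rot: [3.139, -0.001, 1.57]
force: [-0.1, -0.0, -0.6]
grip_width: 0.047
```

```bash
python3 plan.py .4437 .3252 .1125 90
```

```text
t 33.05 p [443.6 325.5 110. ] rpy [179.9  -0.   89.9] F [-0.1 -0.  -0.6] w 0.047
-0.3 0.1 -2.5 0 0 -0.001 | n 1 total d [ 0.1 -0.3  2.5]
```

>>> {"op": "move_arm", "data": {"rows": "0 0 -2.5 0 0 0; 0 0 0 0 0 0"}}

```text
time_s: 33.3
ee_pos: [0.4439, 0.3256, 0.1133]
eef_rot: [3.138, -0.001, 1.57]
force: [0.3, -0.1, 0.9]
grip_width: 0.0472
```

>>> {"op": "move_arm", "data": {"rows": "0 0 0 0 0 0; 0 0 0 0 0 0; 0 0 0 0 0 0; 0 0 0 0 0 0; 0 0 0 0 0 0", "grip": -1}}

```text
time_s: 33.92
ee_pos: [0.4439, 0.3256, 0.1136]
eef_rot: [3.138, -0.002, 1.57]
force: [-0.5, -0.4, -0.2]
grip_width: 0.0163
```

>>> {"op": "move_arm", "data": {"rows": "0 0 -20 0 0 0; 0 0 -30 0 0 0; 0 0 -40 0 0 0; 0 0 0 0 0 0"}}

```text
time_s: 34.42
ee_pos: [0.4434, 0.3253, 0.2055]
eef_rot: [3.14, -0.001, 1.57]
force: [0.3, 0.5, -0.7]
grip_width: 0.0162
```

```bash
python3 plan.py .5905 .249 .19 91
python3 - <<'E'
from wr import *
c,pose=wrist("a")
overlay(c,[],"pics/w26.png",(0,0,640,400),1.25,pose)
E
```

```text
t 34.425 p [443.4 325.3 205.5] rpy [179.9  -0.   89.9] F [ 0.3  0.5 -0.7] w 0.0162
-15 29 3 0 0 -0.004; -15 29 3 0 0 -0.004; -15 29 3 0 0 -0.004; -16 29 3 0 0 -0.004; -16 29 3 0 0 -0.004 | n 5 total d [147.1 -76.3 -15.5]
```

View pics/w26.png

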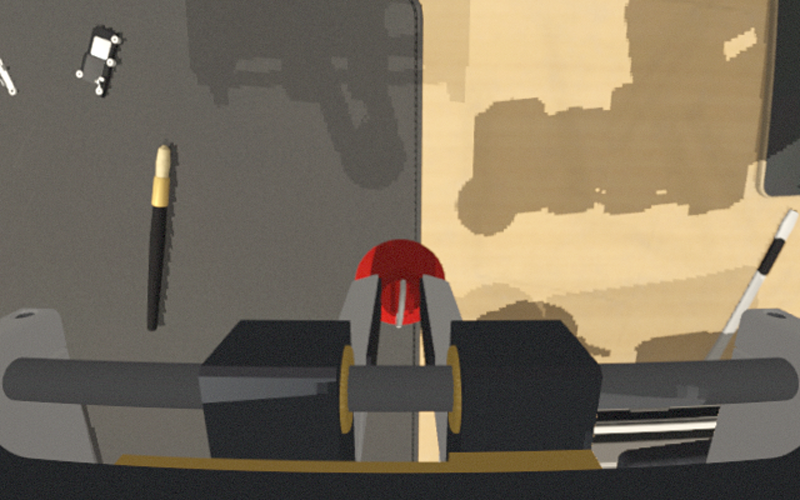

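>>> {"op": "move_arm", "data": {"rows": "-15 29 2 0 0 -0.004; -15 29 2 0 0 -0.004; -15 29 2 0 0 -0.004; -15 29 2 0 0 -0.004; -14 27 2 0 0 -0.004; 0 0 0 0 0 0; 0 0 0 0 0 0"}}

```text
time_s: 35.35
ee_pos: [0.5874, 0.2491, 0.1821]
eef_rot: [-3.128, 0.006, 1.592]
force: [-0.3, 0.2, 0.1]
grip_width: 0.0165
```

```bash
python3 plan.py .5905 .249 .145 91
```

```text
t 35.35 p [587.4 249.1 182.1] rpy [-179.2    0.3   91.2] F [-0.3  0.2  0.1] w 0.0165
-0.1 3.1 37.1 0 0 0.003 | n 1 total d [  3.1  -0.1 -37.1]
```

>>> {"op": "move_arm", "data": {"rows": "0 3 18 -0.013 0.006 0.003; 0 0 18 0 0 0; 0 0 0 0 0 0; 0 0 0 0 0 0"}}

```text
time_s: 35.85
ee_pos: [0.5879, 0.2508, 0.1445]
eef_rot: [-3.139, 0.0, 1.591]
force: [0.0, 0.1, -0.3]
grip_width: 0.0167
```

```bash
python3 plan.py .5905 .249 .117 91
python3 - <<'E'
from wr import *
c,pose=wrist("a")
overlay(c,[],"pics/w27.png",(0,0,640,400),1.25,pose)
E
```

```text
t 35.85 p [587.9 250.8 144.5] rpy [-179.9    0.    91.2] F [ 0.   0.1 -0.3] w 0.0167
-1.8 2.5 27.5 0 0 0.003 | n 1 total d [  2.6  -1.8 -27.5]
```

View pics/w27.png

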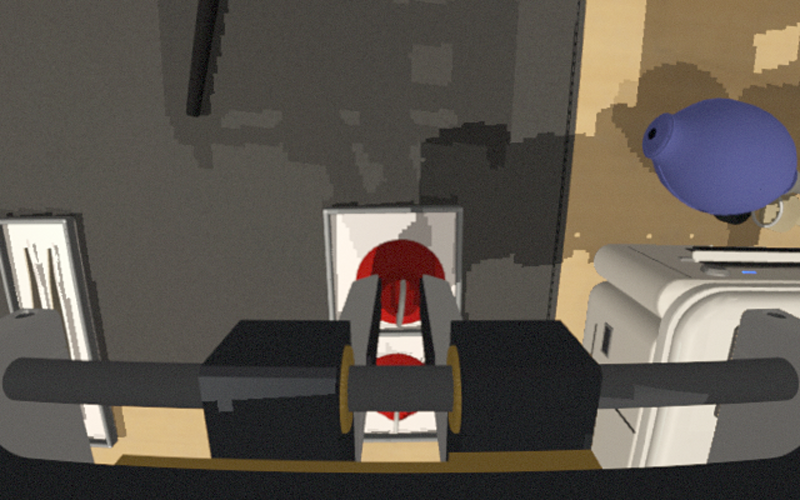

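>>> {"op": "move_arm", "data": {"rows": "-2 2.5 10 0 0 0.003; 0 0 10 0 0 0; 0 0 7 0 0 0; 0 0 0 0 0 0; 0 0 0 0 0 0"}}

```text
time_s: 36.52
ee_pos: [0.591, 0.2484, 0.1165]
eef_rot: [-3.14, 0.0, 1.588]
force: [-1.3, -0.1, 4.5]
grip_width: 0.0167
```

```bash
python3 plan.py .5905 .249 .117 91
python3 - <<'E'
from wr import *
c,pose=wrist("a")
overlay(c,[],"pics/w28.png",(0,0,640,400),1.25,pose)
E
```

```text
t 36.525 p [591.  248.4 116.5] rpy [-179.9    0.    91. ] F [-1.3 -0.1  4.5] w 0.0167
0.6 -0.5 -0.5 0 0 -0.001 | n 1 total d [-0.5  0.6  0.5]
```

View pics/w28.png

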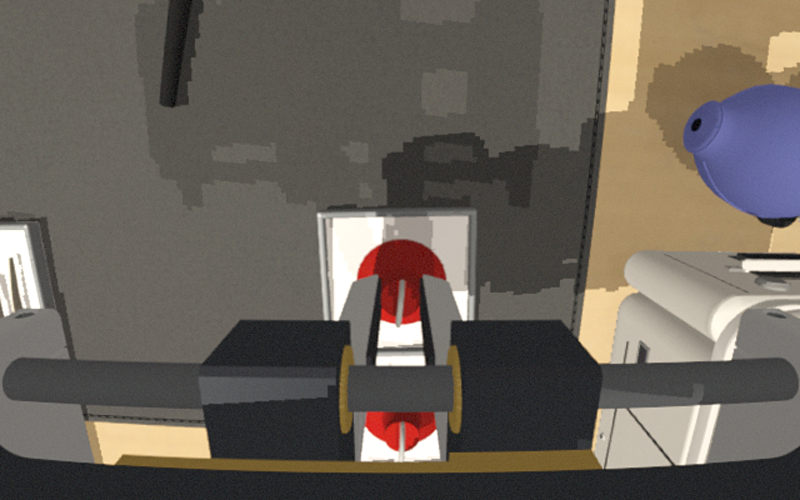

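>>> {"op": "move_arm", "data": {"rows": "0 0 0 0 0 0; 0 0 0 0 0 0; 0 0 0 0 0 0; 0 0 -10 0 0 0; 0 0 -30 0 0 0; 0 0 -40 0 0 0; 0 0 -40 0 0 0; 0 0 0 0 0 0", "grip": 0}}

```text
time_s: 37.58
ee_pos: [0.591, 0.2487, 0.2427]
eef_rot: [3.141, -0.001, 1.588]
force: [-0.9, -0.1, -0.3]
grip_width: 0.047
```

```bash
python3 plan.py .35 .40 .3 69
python3 - <<'E'
from wr import *
c,pose=wrist("a")
overlay(c,[],"pics/w29.png",(0,0,640,400),1.25,pose)
E
```

```text
t 37.575 p [591.  248.7 242.7] rpy [180.  -0.  91.] F [-0.9 -0.1 -0.3] w 0.047
19 -30 -7 0 0 0.048; 18 -31 -7 0 0 0.048; 16 -32 -7 0 0 0.048; 15 -32 -7 0 0 0.048; 13 -33 -7 0 0 0.048; 12 -34 -7 0 0 0.048; 10 -34 -7 0 0 0.048; 9 -35 -7 0 0 0.048 | n 8 total d [-241.   151.3   57.3]
```

View pics/w29.png

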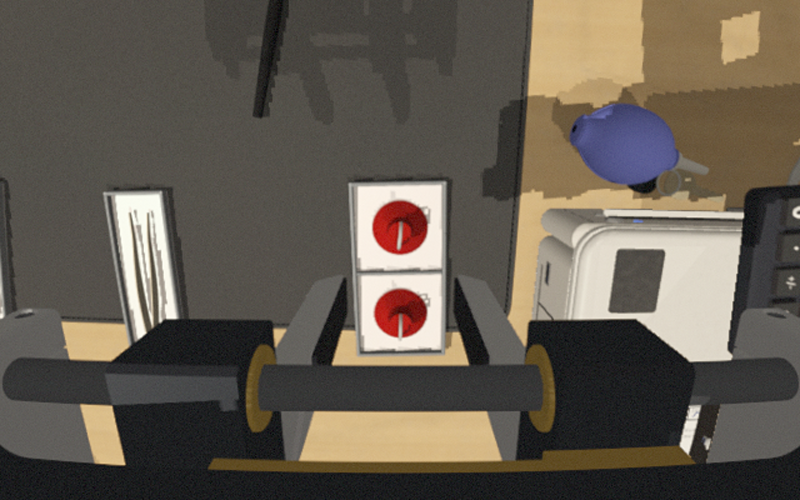

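Both lifters stand centred in their bays. I'll clear the arm out of the way and check everything from above.

>>> {"op": "move_arm", "data": {"rows": "19 -30 -7 0 0 0.048; 18 -31 -7 0 0 0.048; 16 -32 -7 0 0 0.048; 15 -32 -7 0 0 0.048; 13 -33 -7 0 0 0.048; 12 -34 -7 0 0 0.048; 10 -34 -7 0 0 0.048; 20 -30 -7 0 0 0; 20 -30 -7 0 0 0; 20 -30 -7 0 0 0; 0 0 0 0 0 0; 0 0 0 0 0 0"}}

```text
time_s: 39.12
ee_pos: [0.3026, 0.4707, 0.2999]
eef_rot: [-3.127, 0.02, 1.239]
force: [0.6, 0.0, -0.4]
grip_width: 0.0468
```

Run:
```python
from h import *
from station import camera,sensors
c=camera("top"); overlay(c,[(box(.6218,-.1335,-8.2,.146,.11,.008),(0,255,0))],"pics/t9.png",(190,130,450,300),3)
c0=pickle.load(open("top0.pkl","rb"))
d=cv2.absdiff(c["color"],c0["color"])[215:290,268:302]; print("brush diff",d.mean(),d.max())
c=camera("scene"); cv2.imwrite("pics/s9.png",c["color"])
o=sensors.get_obs(); print(o["time_s"],o["ee_pos"],o["qpos"])
```

```text
brush diff 2.8739869281045753 14
39.225 [0.30291568 0.47056166 0.30027857] [ 0.930929    0.33202729  1.48458884  0.00813353  1.34820076 -0.3092555 ]
```

View pics/t9.png

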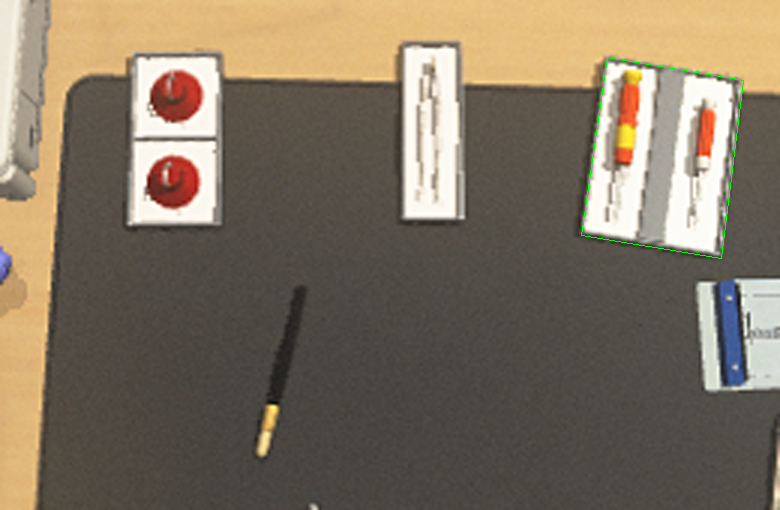

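View pics/s9.png

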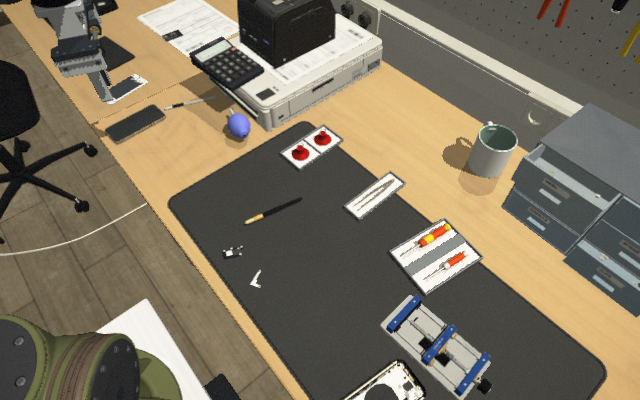

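Run:
```python
from h import *
from station import camera
c=camera("top"); cl=cloud(c)
h=cv2.cvtColor(c["color"],cv2.COLOR_BGR2HSV); m=np.zeros(h.shape[:2],bool); m[145:215,380:442]=1
m&=(h[...,1]>120)&(h[...,2]>90)
for n,mm in(("long",cl[...,1]>-.135),("short",cl[...,1]<-.135)):
    P=cl[m&mm]; P=P[(P[:,2]>.003)&(P[:,2]<.1)]
    print(n,len(P),"x",P[:,0].min().round(3),P[:,0].max().round(3))
    for a,b in zip(*[np.quantile(P[:,0],q) for q in([0,.33,.66],[.33,.66,1])]): 
        q=P[(P[:,0]>=a)&(P[:,0]<=b)]; print("   z p90",np.percentile(q[:,2],90).round(4), "y",q[:,1].mean().round(4))
```

```text
long 183 x 0.612 0.688
   z p90 0.0209 y -0.101
   z p90 0.0212 y -0.1037
   z p90 0.021 y -0.107
short 78 x 0.62 0.66
   z p90 0.0164 y -0.1645
   z p90 0.0172 y -0.1664
   z p90 0.0162 y -0.167
```

Both drivers lie flat: the handle tops read 21 and 16–17 mm along their length, against 20 and 16 mm expected. The brush hasn't moved, so I'm handing in.

Run:
```python
from station import ctrl
print(ctrl.hand_in())
```

```text
the job is handed in; nothing more can be done
None
```

The tools are sorted and the job is handed in at about 39 s of the 102 s allowed. I went in the order you listed: long driver, short driver, tweezers, then the two lifters.

- **Screwdrivers:** one lies lengthwise in each lane of the wide tray. Depth readings along the handles are level, at about 21 mm for the long one and 16–17 mm for the short one, so both lie flat. The long driver sits a few millimetres towards the far end of its lane, with its handle end at x = 0.688 m and the lane end at about 0.695 m.
- **Tweezers:** they lie lengthwise in the narrow tray. I checked this by picture only.
- **Lifters:** one stands upright near the middle of each bay, also checked by picture only. The gripper closed to about 16.5 mm on the stems, although they are given as 20 mm thick. I did not find out why, but neither lifter slipped.
- **Brush:** it did not move; the before and after pictures differ there only by noise.

The wrist and top cameras disagreed by about 2–5 mm on where the tools lay, so I corrected each grasp and placement from close-up wrist views. The largest contact force I read was 4.5 N, when the last lifter touched down. The arm finished clear of everything.

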